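Load the kit box's nests and hold its sprung lid at the pointer

ROBOT

A 7-joint arm with a two-finger parallel gripper is mounted at the origin on the work surface; the furniture and walls round the work are solid. World frame = base frame: x ahead of the robot, y to its left, z up, the work surface at z = 0. Lengths are in m, angles in rad, forces in N, time in s.
With the tool pointing down it reaches from about 0.4 to 0.85 m from the base axis. Payload 10.4 kg.
Tool frame: the origin (TCP) lies between the finger pads; the fingertips stand 8 mm ahead of it and the grasp point (between the pads) lies 11 mm behind it; z points along the fingers, x is the direction in which the jaws open and shut, and the axes are right-handed (so a half turn about z gives the same grasp; the last joint's range is limited). The gripper opens to 87 mm and grips with 3 to 60 N. Pads are 19 mm wide; open, the fingers measure 117 mm over their backs; the gripper's body (75 mm by 190 mm) begins 51 mm behind the grasp point.
Start: joints at [1.189, 0.332, -0.065, 1.46, 0.022, 1.35, -0.088], TCP at [0.219, -0.585, 0.231] pointing down, gripper open.
Joint ranges: [-2.6, 2.6], [-0.5, 2.12], [-1.47, 1.34], [0.16, 2.42], [-1.27, 4.41], [0.06, 2.06], [-2.6, 2.6]. Speed limits (rad/s): [2.22, 2.22, 2.79, 2.79, 3.14, 3.14, 3.14].

INTERFACE

Orientations are given as a unit quaternion [x, y, z, w].
In Python, from bench import r, viewer gives the robot as it stands.
- The arm moves only by the tool apply_moves, never from a script. Its argument "increments" is a list of rows, each an object with "grip": the closure in counts, from 0 (fully open) to 255 (shut); "xyz": the shift along the tool's x, y, z in mm, a list of three; "rotation": the turn, a rotation vector about the tool's x, y, z in degrees, a list of three. A call has 1 to 5 rows; each row is the pose to reach, as a shift and turn from the pose measured when the call began, along the tool's axes at that moment; what a row does not reach only later rows make up. A row lasts 1/8 s, in which the tool goes at most 62.5 mm and 10.7 degrees, less where a joint would pass 70% of its speed; a pose out of reach is approached as far as the arm can. A call with a gripper value outside its range is refused whole. The fingers move at their own pace and stop on an object; "squeeze" is the grip in N (left out, the last holds). Time passes only in rows, so rows that repeat a pose let the fingers close. It gives the time, the measured TCP pose, the force and the opening at its end, in the units of the state.
- r.read_state(): the state, without advancing time (a new reading comes with each control period).
- viewer.camera(name): name is "side" or "top" or "wrist"; returns a dict with "img" (384x512x3 uint8, blue, green, red), "range_z" (384x512 float32, m along the optical axis (not along the pixel's ray), 0 where there is no reading), "vertical_fov" (degrees; the focal length in pixels is half the picture's height over the tangent of half this angle, whatever the lens; pixels are square), "cx", "cy" (the principal point, pixels), "rvec" (rotation vector, rad) and "tvec" (3), from world to camera coordinates, as OpenCV has them. Camera axes: x right, y down, z forward; pixel columns grow to the right and rows downward; lengths in m; the calibration is good to about 2 mm. A picture is of the moment at which its call begins.
- r.close_job(): hands the job in, once; it reports no verdict.
The state is a dict: "time": time; "joint_positions": joint angles; "joint_vel": joint speeds; "joint_torque": joint torques, N m; "ee_pos": TCP position; "eef_rot": TCP orientation; "ft_force": force on the tool from outside, world axes, zero at the start; "torque": the same for the moment, N m; "width": finger opening in m.
Only numpy, scipy, OpenCV 4.12 (cv2) and the standard library are available. Lean on these libraries where they do the work, as an engineer would, in place of code of your own. Each camera call takes 0.05 s, during which the arm holds its last target.

TASK

Get the kit box ready for a workmate: stand the hardwood block in the long slot and the upright masking roll in the round nest on the box's side deck, each upright and fully down, while the lid is shut. Then take the sprung lid by its bar handle, lift it until the lid lies in line with the pointer arm set beside it, and hold it there steadily so that the workmate can reach in: the program finishes while the gripper is still holding the lid up by the handle. Leave the pointer as it is set, and do not disturb the mesh tape, the sanding block or the dropper bottle.

Things in the scene. Friction and masses are not known exactly. Their poses are not given: they have to be found in the camera images.
- kit_box: fixed grey metal box, 180 (x) x 144 (y) x 90 mm high, with a wooden deck 190 x 220 x 32 mm high along its +y side (its -y side has the pointer). Origin: centre of the metal box's underside, on the table; x points from the robot side to the rear (hinge) side, y towards the deck, z up. Its place and yaw (within 0.2 rad) vary
- oak_block: loose dark hardwood block, 36 (x) x 160 (y, its length) x 66 mm high, 0.17 kg (varies). Origin: centre of its underside. It starts on the table on either side of the box, its length roughly along world x
- roll: loose upright beige masking roll, solid cylinder 55 mm diameter x 93 mm high, 0.1 kg (varies). Origin: centre of its underside, z along its axis. It starts upright on the table on the other side of the box from the block
- slot (a point): centre of the floor of the slot in the deck: a pocket 166 mm along the kit box's x, 42 mm along its y, 20 mm deep (mouth 20 mm above this point, 3 mm chamfer). Axes as the kit box. The seated block's underside centre lies here, its length along the kit box's x, either way round
- round_nest (a point): centre of the floor of the round pocket in the deck: 61 mm diameter, 20 mm deep (mouth 20 mm above this point, 3 mm chamfer). The seated roll's underside centre lies here. It is 89 mm from the slot's centre, on the outer side
- lid_angle (a joint): angle of the lid in rad: 0 shut, grows as the front edge rises about the hinge at the rear, up to 1.4. A spring and its weight push it shut: about 4 N at the handle near shut, about 5 N at 0.7 rad; released, it snaps shut
- lid_hinge (a point): middle of the lid's hinge axis, at the rear rim of the box, 94 mm above the table; axes as the kit box, the hinge runs along y. The lid's mid plane passes through it
- lid_handle (a point): dark steel bar handle on the lid: round bar 10 mm diameter, 84 mm of straight clear length along the hinge direction (y), with a post at each end. This point: middle of the bar, 165 mm in front of the hinge axis (-x) and 40 mm above the lid's mid plane (37 mm of free room under the bar's axis); it turns with the lid, its x axis lying in the lid
- pointer (a joint): angle of the pointer arm in rad, same zero and sense as the lid: when it equals the lid's angle the two are in line. Set between 0.4 and 0.75 at the start; it keeps its place by friction unless pushed
- pointer_tip (a point): black tip of the pointer: a thin aluminium arm 6 mm wide, 10 mm high, 190 mm from the hinge axis to this tip, on the same hinge axis as the lid, 99 mm to the -y side of the lid's middle (about 20 mm clear of the lid's edge). Its x axis lies along the arm
- mesh_tape: bystander: roll of blue mesh tape lying flat, 93 x 100 x 49 mm, on the table to the right. Origin: centre of underside
- sand_block: bystander: grey sanding block, 62 x 120 x 48 mm (wider and lower than the hardwood block), lying on the table between the robot and the box, a little to the right. Origin: centre of underside
- dropper: bystander: small brown dropper bottle, 33 mm wide, 102 mm high, in front of the box. Origin: centre of underside
- lid: the sprung lid with its handle: aluminium plate 188 x 150 x 5 mm, shut at the start. Origin: middle of the hinge axis; x lies in the plate and points to the rear, so the front edge is 188 mm along -x; z is the plate's normal
Mind the look-alikes: they are no part of the job. What is shaped like the oak_block but green is not meant. Leave any blue look-alike of the roll alone.

How it is judged:
By the outcome, as a careful person would: the job done as asked, in the order asked, and still so for the second after the job is handed in, while the arm keeps its last pose, push and grip.
It also fails if it takes over 72 s, if anything falls off the work surface, if the arm or the gripper's body presses on something with over 40 N, if the wrist force passes 120 N, or if a joint passes its speed limit or range.

## Working session

There is one attempt and no reset: what is moved stays moved. The work goes in short steps, Python scripts to look and compute and a tool call to move; the robot and the scene stay as the last step left them, time stands still between calls to the robot, and variables do not carry over. Pictures are saved under pics/ and viewed, and the job is handed in when it is done.

Besides the shell and the picture viewer there is one more tool, called after "Emit:" by a JSON object that holds its "api" and its "payload". apply_moves: Moves the arm, as the interface text tells. Its arguments: {"type":"object","properties":{"increments":{"type":"array","items":{"type":"object","properties":{"grip":{"type":"number"},"xyz":{"type":"array","items":{"type":"number"}},"rotation":{"type":"array","items":{"type":"number"}}}}},"squeeze":{"type":"number"}},"required":["increments"]}

```bash
ls; mkdir -p pics; cat > h.py <<'E'
import numpy as np, cv2
from scipy.spatial.transform import Rotation as R
from bench import r, viewer
def cam(n,save=None):
    c=viewer.camera(n)
    if save: cv2.imwrite('pics/'+save,c['img'])
    np.savez('last_'+n+'.npz',**{k:np.array(v) for k,v in c.items()})
    return c
def load(n):
    d=np.load('last_'+n+'.npz'); return {k:d[k] for k in d}
def world(c):
    z=c['range_z'];H,W=z.shape
    f=H/2/np.tan(np.radians(float(c['vertical_fov']))/2)
    u,v=np.meshgrid(np.arange(W),np.arange(H))
    p=np.stack([(u-float(c['cx']))/f*z,(v-float(c['cy']))/f*z,z],-1)
    M=cv2.Rodrigues(np.array(c['rvec'],float).reshape(3,1))[0]
    P=(p-np.array(c['tvec']).reshape(3))@M
    P[z==0]=np.nan
    return P
E
python3 - <<'E'
from h import *
print(r.read_state())
for n in ['side','top','wrist']:
    c=cam(n,n+'0.png'); print(n,c['vertical_fov'],c['cx'],c['cy'],c['rvec'],c['tvec'])
    M=cv2.Rodrigues(np.array(c['rvec'],float))[0]; print(-M.T@np.array(c['tvec']).reshape(3), M[2])
E
```

```text
pics
{'time': 0.0, 'joint_positions': array([ 1.18936762,  0.3328735 , -0.06468426,  1.46094656,  0.02153913,
        1.34986293, -0.08846166]), 'joint_vel': array([-0.00018384,  0.00023554,  0.00092755, -0.00067079, -0.00032326,
        0.00013015, -0.00021069]), 'joint_torque': array([-9.95990013e-04, -6.23246241e+01,  2.40984466e-02, -3.89891338e+01,
       -6.15042541e-02,  3.98025813e-02,  1.82905665e-04]), 'ee_pos': array([ 0.21936273, -0.58484596,  0.22975034]), 'eef_rot': array([ 8.21950823e-01, -5.69558036e-01, -5.77452883e-04, -3.94401170e-04]), 'ft_force': array([-0.75008171, -0.5063215 ,  0.86690604]), 'torque': array([-0.01766846, -0.03291912,  0.0082834 ]), 'width': 0.08686517312207324}
side 55.47616428895833 250.39865778951165 186.77765057854845 [ 0.6114858  -2.60711572  1.27703165] [0.46439347 0.28171361 1.06198952]
[0.14902595 0.80657323 0.86606956] [ 0.32892605 -0.71490917 -0.61701907]
top 50.19051608957735 250.00362772764896 183.84309182502324 [ 2.13340042 -2.12272762  0.19672853] [-0.08993723  0.58549027  1.6772866 ]
[ 0.27424585 -0.08210202  1.75562706] [ 0.18010303 -0.00283005 -0.98364368]
wrist 65.04298314021425 252.84838560935717 190.86312538780248 [-2.38205045  1.65102169  0.24048917] [-0.62378604 -0.03459244  0.39299039]
[ 0.29177235 -0.55779847  0.38532695] [-0.26490079 -0.09678312 -0.95940638]
```

View pics/top0.png

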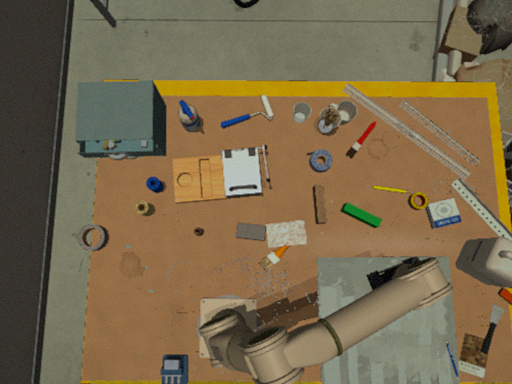

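View pics/side0.png

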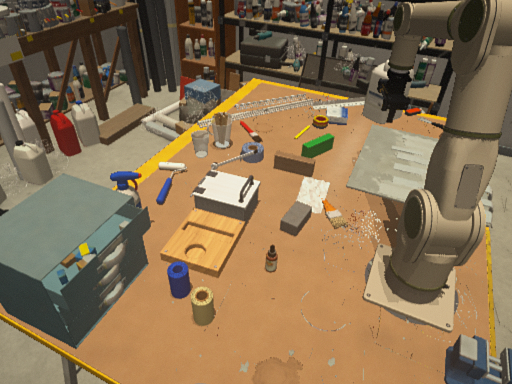

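View pics/wrist0.png

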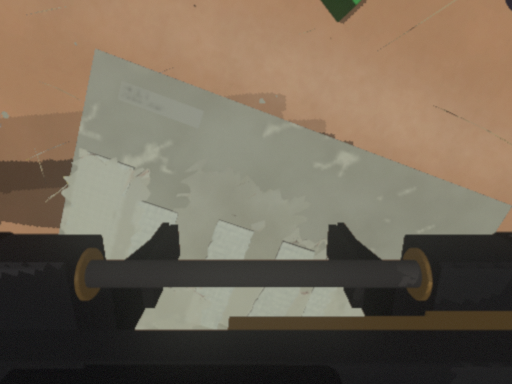

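The top view shows the box at about (242,172) and the deck at (200,178). The oak block is at (320,204), the beige roll at (143,208) and the blue look-alike at (155,184). The green decoy is at (361,215), the pointer at (267,167), the sanding block at (251,231), the dropper at (199,231) and the mesh tape at (320,160). I'll measure these next.

```bash
python3 - <<'E'
from h import *
from scipy import ndimage as N
for n in ['top','side']:
    c=load(n);P=world(c)
    ok=np.isfinite(P[...,2])
    X,Y,Z=P[...,0],P[...,1],P[...,2]
    roi=ok&(X>0.3)&(X<0.95)&(Y>-0.45)&(Y<0.5)
    print(n,'table z',np.nanmedian(Z[roi&(abs(Z)<0.015)]))
    lab,k=N.label(roi&(Z>0.02))
    for i in range(1,k+1):
        m=lab==i
        if m.sum()<15: continue
        v,u=np.nonzero(m);zt=np.percentile(Z[m],95)
        t=m&(Z>zt-0.008)
        rect=cv2.minAreaRect(np.stack([X[t],Y[t]],-1).astype(np.float32)*1000)
        print(i,m.sum(),'px',u.mean().round(),v.mean().round(),'ztop',zt.round(3),'rect',np.round(rect[0],1),np.round(rect[1],1),round(rect[2],1),'bgr',c['img'][t].mean(0).round())
c=load('top');img=c['img']
crop=img[120:260,120:400]; cv2.imwrite('pics/crop.png',cv2.resize(crop,None,fx=2.85,fy=2.85,interpolation=cv2.INTER_CUBIC))
c=load('side');img=c['img']
crop=img[120:330,130:340]; cv2.imwrite('pics/crops.png',cv2.resize(crop,None,fx=2.85,fy=2.85,interpolation=cv2.INTER_CUBIC))
E
```

```text
top table z 0.0011992354517738881
1 5054 px 130.0 119.0 ztop 0.274 rect [831.1 390.9] [235.4 218.5] 0.3 bgr [ 99. 108.  94.]
2 471 px 189.0 116.0 ztop 0.225 rect [856.9 164.4] [80.  23.6] 37.8 bgr [121.  64.  34.]
3 234 px 302.0 111.0 ztop 0.105 rect [ 898.2 -307.4] [74.7 71. ] 45.4 bgr [107. 127. 134.]
4 348 px 328.0 117.0 ztop 0.15 rect [ 864.1 -422. ] [47.6 40.6] 68.3 bgr [49. 73. 91.]
5 66 px 269.0 110.0 ztop 0.036 rect [ 921.8 -171.4] [58.1 18. ] 19.5 bgr [155. 178. 178.]
11 131 px 235.0 120.0 ztop 0.034 rect [878.2 -22. ] [ 22.1 128.4] 17.5 bgr [128.  64.  28.]
18 3504 px 221.0 174.0 ztop 0.106 rect [635.8 -69.3] [199.  201.3] 7.6 bgr [156. 163. 158.]
19 376 px 321.0 160.0 ztop 0.056 rect [ 696.1 -393.7] [88.4 90.7] 56.2 bgr [111. 103.  99.]
25 191 px 155.0 184.0 ztop 0.099 rect [581.5 311.8] [52.4 50.3] 9.2 bgr [110.  56.  26.]
38 402 px 320.0 203.0 ztop 0.073 rect [ 506.4 -381.1] [157.6  36.3] 3.8 bgr [ 65.  96. 127.]
43 198 px 143.0 207.0 ztop 0.098 rect [482.6 356. ] [50.  53.2] 88.0 bgr [ 73. 119. 139.]
44 301 px 299.0 232.0 ztop 0.041 rect [ 386.2 -293.8] [96.9 50.7] 6.1 
[... 432 characters left out ...]
 ztop 0.067 rect [ 503.7 -377.1] [158.7  40.8] 3.7 bgr [ 77. 117. 156.]
4 55 px 177.0 164.0 ztop 0.029 rect [ 921.6 -160.8] [55.6 26.4] 20.8 bgr [208. 233. 236.]
5 11540 px 89.0 230.0 ztop 0.269 rect [829.7 393.7] [238.7 214.7] 0.8 bgr [124. 139. 129.]
6 296 px 314.0 184.0 ztop 0.037 rect [ 387.2 -302. ] [99.7 36.1] 5.5 bgr [194. 219. 226.]
7 123 px 164.0 189.0 ztop 0.028 rect [877.8 -14.6] [ 23.  131.4] 20.6 bgr [162.  84.  63.]
12 598 px 296.0 216.0 ztop 0.05 rect [387.7 -86.5] [123.3  63.2] 83.8 bgr [107. 127. 142.]
15 210 px 271.0 257.0 ztop 0.094 rect [386.  131.9] [12.4  8.2] 34.7 bgr [35. 54. 76.]
16 668 px 202.0 303.0 ztop 0.093 rect [480.5 358.3] [55.3 54.5] 4.9 bgr [ 98. 163. 194.]
```

View pics/crop.png

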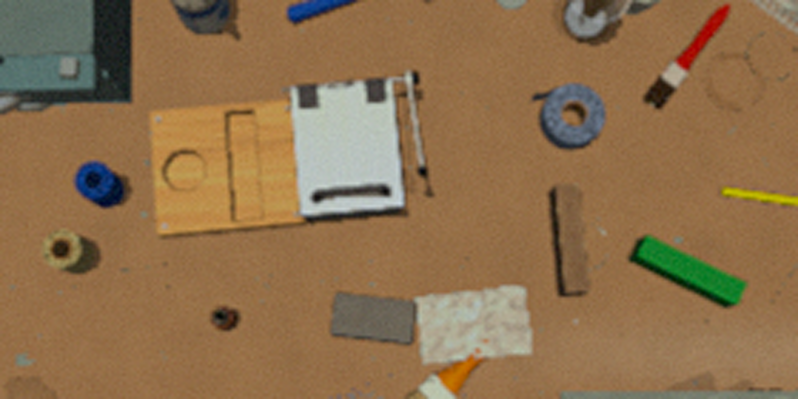

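View pics/crops.png

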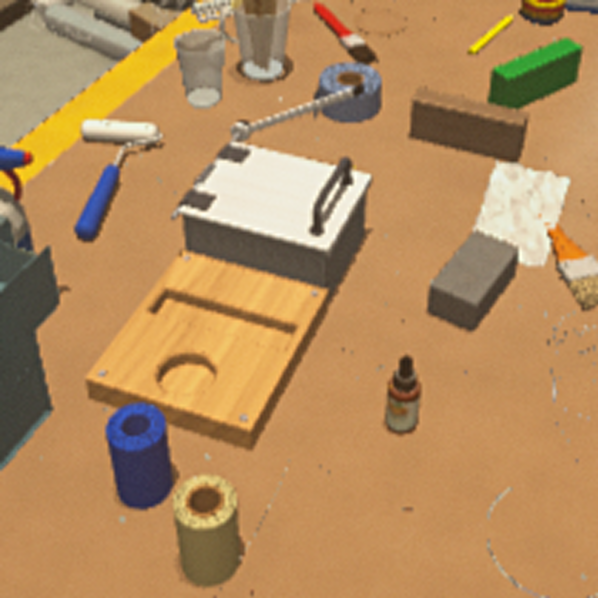

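```bash
python3 - <<'E'
from h import *
def rect(Q,zz,lbl):
    r_=cv2.minAreaRect(Q.astype(np.float32)*1000); print(lbl,len(Q),'z',round(zz,4),np.round(r_[0],1),np.round(r_[1],1),round(r_[2],2)); return cv2.boxPoints(r_)
for n in ['top','side']:
    c=load(n);P=world(c);X,Y,Z=P[...,0],P[...,1],P[...,2]
    b=0.005 if n=='top' else 0
    roi=np.isfinite(Z)&(X>0.48)&(X<0.8)&(Y>-0.2)&(Y<0.29)
    m=roi&(Y>0.0)&(abs(Z-0.032-b/2)<0.006)
    m=cv2.morphologyEx(m.astype(np.uint8),cv2.MORPH_OPEN,np.ones((3,3)))>0
    if n=='side':
        m&=(Y<0.25)
    print(rect(P[m][:,:2],np.median(Z[m]),n+' deck').round(1).tolist())
    m=roi&(abs(Z-0.0965-b)<0.005)&(Y<0.06)
    m=cv2.morphologyEx(m.astype(np.uint8),cv2.MORPH_OPEN,np.ones((3,3)))>0
    m&=c['img'].min(-1)>110
    if n=='side': m&=X>0.5
    print(rect(P[m][:,:2],np.median(Z[m]),n+' lid').round(1).tolist())
    m=roi&(Z>0.12)&(Y<0.05)&(Y>-0.125)
    print('handle',rect(P[m][:,:2],np.median(Z[m]),n+' handle').round(1).tolist(),np.percentile(Z[m],[5,50,95]))
    m=roi&(Z>0.06)&(Y<-0.14)
    print('pointer',rect(P[m][:,:2],np.median(Z[m]),n+' ptr').round(1).tolist())
    A=P[m]; o=A[np.argsort(A[:,0])]; print(o[::max(1,len(o)//12)].round(3).tolist())
E
```

```text
top deck 809 z 0.0336 [616.5 132.2] [188.2 213.8] 5.29
[[512.9000244140625, 230.0], [532.5999755859375, 17.100000381469727], [720.0, 34.400001525878906], [700.2999877929688, 247.39999389648438]]
top lid 55 z 0.0997 [646.5 -66. ] [141.1 145.1] 16.76
[[558.0, -16.899999618530273], [599.9000244140625, -155.8000030517578], [735.0, -115.19999694824219], [693.0999755859375, 23.799999237060547]]
top handle 67 z 0.1373 [562.5 -58.5] [ 10.9 105.1] 4.67
handle [[552.7999877929688, -6.599999904632568], [561.2999877929688, -111.30000305175781], [572.2000122070312, -110.5], [563.5999755859375, -5.699999809265137]] [0.13111083 0.13729607 0.14472681]
top ptr 81 z 0.1469 [ 658.  -151.6] [176.   17.3] 2.42
pointer [[569.7000122070312, -146.6999969482422], [570.4000244140625, -164.0], [746.2999877929688, -156.60000610351562], [745.5, -139.3000030517578]]
[[0.57, -0.152, 0.204], [0.577, -0.152, 0.207], [0.587, -0.156, 0.198], [0.601, -0.153, 0.188], [0.621, -0.15, 0.17], [0.634, -0.154, 0.166], [0.656, -0.146, 0.159], [0.671, -0.147, 0.147], [0.693, -0.148, 0.128], [0.708, -0.144, 0.116], [0.728, -0.15
[... 578 characters left out ...]
929688, -0.10000000149011612], [560.0, -106.0999984741211], [570.0999755859375, -105.19999694824219], [560.5, 0.800000011920929]] [0.1245138  0.13639591 0.13911049]
side ptr 119 z 0.1608 [ 655.5 -148.4] [168.7  15.9] 1.39
pointer [[571.0, -142.5], [571.4000244140625, -158.39999389648438], [740.0999755859375, -154.3000030517578], [739.7000122070312, -138.39999389648438]]
[[0.571, -0.148, 0.198], [0.577, -0.151, 0.198], [0.587, -0.15, 0.192], [0.598, -0.15, 0.18], [0.605, -0.149, 0.179], [0.617, -0.15, 0.166], [0.627, -0.147, 0.165], [0.638, -0.145, 0.155], [0.649, -0.143, 0.152], [0.66, -0.142, 0.145], [0.671, -0.14, 0.139], [0.688, -0.14, 0.12], [0.702, -0.143, 0.119], [0.735, -0.14, 0.083]]
```

```bash
cat >> h.py <<'E'
def go(pos,yawdeg,tilt=None,verbose=True):
    """target TCP pos (m), tool-x azimuth deg (tool down) -> increments"""
    s=r.read_state(); p=np.array(s['ee_pos']); Q=R.from_quat(s['eef_rot'])
    y=np.radians(yawdeg); x=np.array([np.cos(y),np.sin(y),0]); z=np.array([0,0,-1.]); 
    T=R.from_matrix(np.stack([x,np.cross(z,x),z],1))
    if tilt is not None: T=R.from_rotvec(tilt)*T
    d=Q.inv().apply(np.array(pos)-p)*1000; rv=(Q.inv()*T).as_rotvec(degrees=True)
    print('t',round(s['time'],2),'p',p.round(4),'xyz',d.round(1),'rot',rv.round(2),'F',np.round(s['ft_force'],1),'w',round(s['width'],4))
E
python3 - <<'E'
from h import *
go([0.505,-0.379,0.19],-86.2)
E
```

```text
t 0.15 p [ 0.2194 -0.5849  0.23  ] xyz [ -92.5 -339.8   40. ] rot [1.000e-02 6.000e-02 1.676e+01] F [-1.2 -0.5  0.3] w 0.0871
```

Emit:
{"api": "apply_moves", "payload": {"increments": [{"grip": 0,"xyz": [-16,-60,0],"rotation": [0,0,4]},{"grip": 0,"xyz": [-32,-118,5],"rotation": [0,0,10]},{"grip": 0,"xyz": [-48,-176,12],"rotation": [0,0,16.8]},{"grip": 0,"xyz": [-64,-234,20],"rotation": [0,0,16.8]},{"grip": 0,"xyz": [-80,-292,30],"rotation": [0,0,16.8]}], "squeeze": 30}}

```text
time: 0.78
ee_pos: [0.466, -0.4062, 0.1998]
eef_rot: [0.73, -0.684, -0.0, -0.0]
ft_force: [0.8, -1.2, 0.5]
width: 0.0868
```

```bash
python3 - <<'E'
from h import *
go([0.505,-0.379,0.19],-86.2)
E
```

```text
t 0.78 p [ 0.466  -0.4062  0.1998] xyz [-24.6 -40.7   9.8] rot [ 0.01  0.04 -0.05] F [ 0.8 -1.2  0.5] w 0.0868
```

Emit:
{"api": "apply_moves", "payload": {"increments": [{"grip": 0,"xyz": [-24.6,-40.7,9.8],"rotation": [0,0,0]},{"grip": 0,"xyz": [-24.6,-40.7,9.8],"rotation": [0,0,0]}]}}

```text
time: 1.02
ee_pos: [0.5082, -0.3742, 0.1885]
eef_rot: [0.732, -0.681, -0.002, -0.001]
ft_force: [-0.3, -0.3, 0.1]
width: 0.0871
```

```bash
python3 - <<'E'
from h import *
c=cam('wrist','w1.png');P=world(c);X,Y,Z=P[...,0],P[...,1],P[...,2]
go([0.505,-0.379,0.19],-86.2)
m=np.isfinite(Z)&(Z>0.055)&(Z<0.075)&(X>0.4)&(X<0.6)&(Y>-.42)&(Y<-.34)
print(m.sum(),np.median(Z[m]))
rr=cv2.minAreaRect(P[m][:,:2].astype(np.float32)*1000);print(rr)
print('table',np.nanmedian(Z[(abs(Z)<0.012)]))
E
```

```text
t 1.07 p [ 0.5061 -0.377   0.1891] xyz [ 1.9  1.3 -0.9] rot [0.06 0.13 0.16] F [-0.1 -0.2  0.2] w 0.0871
5783 0.06716538054700923
((507.7193908691406, -378.8572082519531), (151.77084350585938, 36.025474548339844), 3.801203966140747)
table 0.0010823962736983476
```

View pics/w1.png

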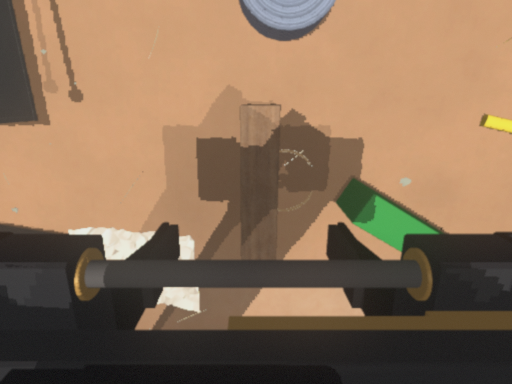

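The block sits centred between the fingers. Its far end is at pixel (260,103), and its near end is hidden by the gripper, which puts its centre at about (0.5037, -0.379). I'll go down to TCP z = 0.037.

```bash
python3 - <<'E'
from h import *
go([0.5037,-0.379,0.037],-86.2)
E
```

```text
t 1.07 p [ 0.5061 -0.377   0.1891] xyz [  2.1   2.4 152.1] rot [0.06 0.13 0.16] F [-0.1 -0.2  0.2] w 0.0871
```

Emit:
{"api": "apply_moves", "payload": {"increments": [{"grip": 0,"xyz": [2.1,2.4,50],"rotation": [0.06,0.13,0.16]},{"grip": 0,"xyz": [2.1,2.4,100],"rotation": [0.06,0.13,0.16]},{"grip": 0,"xyz": [2.1,2.4,140],"rotation": [0.06,0.13,0.16]},{"grip": 0,"xyz": [2.1,2.4,152],"rotation": [0.06,0.13,0.16]},{"grip": 0,"xyz": [2.1,2.4,152],"rotation": [0.06,0.13,0.16]}]}}

```text
time: 1.7
ee_pos: [0.5032, -0.3798, 0.0375]
eef_rot: [0.73, -0.684, -0.0, 0.0]
ft_force: [0.2, -0.2, 0.8]
width: 0.0871
```

```bash
python3 - <<'E'
from h import *
go([0.5037,-0.379,0.037],-86.2)
E
```

```text
t 1.7 p [ 0.5032 -0.3798  0.0375] xyz [-0.8 -0.5  0.5] rot [ 0.02 -0.01 -0.06] F [ 0.2 -0.2  0.8] w 0.0871
```

Emit:
{"api": "apply_moves", "payload": {"increments": [{"grip": 150,"xyz": [-0.8,0,0.5],"rotation": [0,0,0]},{"grip": 200,"xyz": [-0.8,0,0.5],"rotation": [0,0,0]},{"grip": 200,"xyz": [-0.8,0,0.5],"rotation": [0,0,0]},{"grip": 200,"xyz": [-0.8,0,0.5],"rotation": [0,0,0]},{"grip": 200,"xyz": [-0.8,0,0.5],"rotation": [0,0,0]}], "squeeze": 30}}

```text
time: 2.33
ee_pos: [0.5032, -0.379, 0.0371]
eef_rot: [0.73, -0.684, -0.0, 0.0]
ft_force: [-0.8, -0.0, 0.3]
width: 0.045
```

Emit:
{"api": "apply_moves", "payload": {"increments": [{"grip": 220,"xyz": [0,0,0],"rotation": [0,0,0]},{"grip": 220,"xyz": [0,0,0],"rotation": [0,0,0]},{"grip": 220,"xyz": [0,0,0],"rotation": [0,0,0]}]}}

```text
time: 2.7
ee_pos: [0.5031, -0.3791, 0.037]
eef_rot: [0.73, -0.684, -0.0, 0.0]
ft_force: [-0.0, -1.2, -0.5]
width: 0.0358
```

Emit:
{"api": "apply_moves", "payload": {"increments": [{"grip": 220,"xyz": [0,0,-50],"rotation": [0,0,0]},{"grip": 220,"xyz": [0,0,-110],"rotation": [0,0,0]},{"grip": 220,"xyz": [0,0,-170],"rotation": [0,0,0]},{"grip": 220,"xyz": [0,0,-225],"rotation": [0,0,0]},{"grip": 220,"xyz": [0,0,-250],"rotation": [0,0,0]}]}}

```text
time: 3.32
ee_pos: [0.5039, -0.3792, 0.2907]
eef_rot: [0.73, -0.684, 0.002, -0.0]
ft_force: [0.6, -0.3, -2.5]
width: 0.0357
```

```bash
python3 - <<'E'
from h import *
go([0.60,-0.1,0.29],-84.7)
c=load('side');P=world(c)
# rectify side image onto deck plane z=0.032
f=384/2/np.tan(np.radians(float(c['vertical_fov']))/2)
M=cv2.Rodrigues(c['rvec'].astype(float).reshape(3,1))[0];t=c['tvec'].reshape(3)
for n in ['side','top']:
    c=load(n)
    f=384/2/np.tan(np.radians(float(c['vertical_fov']))/2)
    K=np.array([[f,0,float(c['cx'])],[0,f,float(c['cy'])],[0,0,1]])
    xs=np.arange(0.49,0.74,0.0005);ys=np.arange(0.27,-0.0,-0.0005)
    Xg,Yg=np.meshgrid(xs[::-1],ys,indexing='ij')
    zz=0.032 if n=='side' else 0.0345
    pts=np.stack([Xg,Yg,np.full_like(Xg,zz)],-1).reshape(-1,1,3)
    uv,_=cv2.projectPoints(pts,c['rvec'].astype(float).reshape(3),c['tvec'].astype(float).reshape(3),K,None)
    uv=uv.reshape(*Xg.shape,2).astype(np.float32)
    im=cv2.remap(c['img'],uv[...,0],uv[...,1],cv2.INTER_CUBIC)
    cv2.imwrite('pics/rect_%s.png'%n,im)
E
```

```text
t 3.33 p [ 0.5039 -0.3792  0.2907] xyz [-272.4 -114.1    0.3] rot [-0.17 -0.17 -1.56] F [ 0.6 -0.3 -2.5] w 0.0357
```

View pics/rect_side.png

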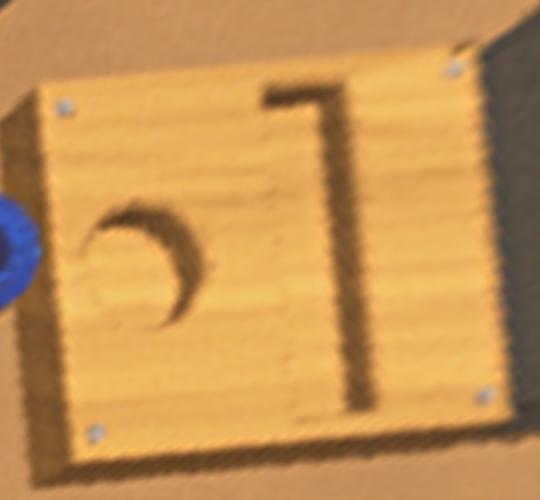

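View pics/rect_top.png

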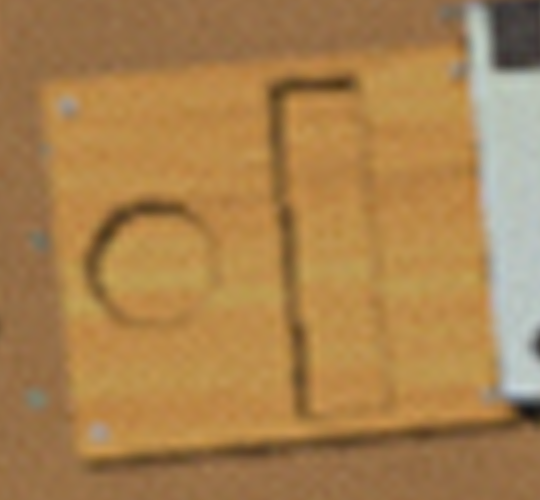

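Emit:
{"api": "apply_moves", "payload": {"increments": [{"grip": 220,"xyz": [-50,-20,0],"rotation": [0,0,0]},{"grip": 220,"xyz": [-105,-42,0],"rotation": [0,0,-1.5]},{"grip": 220,"xyz": [-160,-65,0],"rotation": [0,0,-1.5]},{"grip": 220,"xyz": [-215,-90,0],"rotation": [0,0,-1.5]},{"grip": 220,"xyz": [-272,-114,0],"rotation": [0,0,-1.5]}]}}

```text
time: 3.95
ee_pos: [0.6001, -0.0986, 0.2901]
eef_rot: [0.739, -0.674, 0.002, 0.0]
ft_force: [1.3, 0.3, -1.7]
width: 0.0356
```

```bash
python3 - <<'E'
from h import *
go([0.616,0.106,0.20],-84.7)
E
```

```text
t 3.95 p [ 0.6001 -0.0986  0.2901] xyz [-202.6  -34.2   89.6] rot [-0.14 -0.17 -0.09] F [ 1.3  0.3 -1.7] w 0.0356
```

Emit:
{"api": "apply_moves", "payload": {"increments": [{"grip": 220,"xyz": [-55,-9,0],"rotation": [0,0,0]},{"grip": 220,"xyz": [-110,-18,10],"rotation": [0,0,0]},{"grip": 220,"xyz": [-165,-27,40],"rotation": [0,0,0]},{"grip": 220,"xyz": [-202.6,-34.2,85],"rotation": [-0.14,-0.17,0]},{"grip": 220,"xyz": [-202.6,-34.2,90],"rotation": [-0.14,-0.17,0]}]}}

```text
time: 4.58
ee_pos: [0.6133, 0.1101, 0.1955]
eef_rot: [0.741, -0.672, -0.003, 0.002]
ft_force: [0.1, -1.0, -1.4]
width: 0.0356
```

Emit:
{"api": "apply_moves", "payload": {"increments": [{"grip": 220,"xyz": [0,0,0],"rotation": [0,0,0]}]}}

```text
time: 4.7
ee_pos: [0.6133, 0.1093, 0.1952]
eef_rot: [0.74, -0.672, -0.003, 0.002]
ft_force: [0.4, -1.2, -1.4]
width: 0.0356
```

```bash
python3 - <<'E'
from h import *
c=cam('wrist','w2.png')
cam('side','s2.png'); 
go([0.616,0.106,0.20],-84.7)
E
```

```text
t 4.8 p [0.6134 0.1095 0.1959] xyz [ 3.7 -2.2 -4.1] rot [0.36 0.08 0.22] F [ 0.5 -0.2 -1.6] w 0.0358
```

View pics/w2.png

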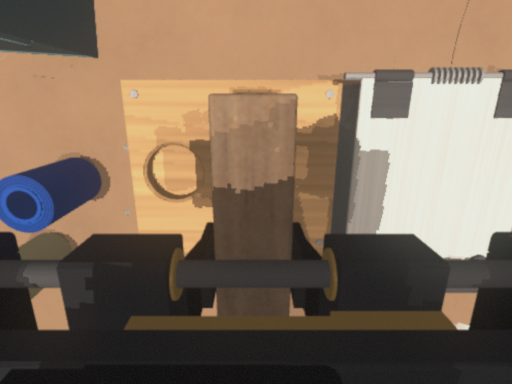

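View pics/s2.png

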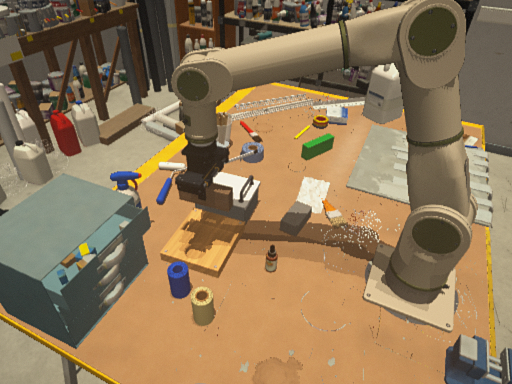

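The wrist view shows the nest rim centred near (174,171), the rear deck screws at (134,94) and (330,94), and the held block's rear end at about (253,95). I'll work out the nest and deck positions from these and compare them with the side and top views.

```bash
cat >> h.py <<'E'
def ray(c,u,v,z):
    f=384/2/np.tan(np.radians(float(c['vertical_fov']))/2)
    d=np.array([(u-float(c['cx']))/f,(v-float(c['cy']))/f,1])
    M=cv2.Rodrigues(np.array(c['rvec'],float).reshape(3,1))[0]
    o=-M.T@np.array(c['tvec'],float).reshape(3); d=M.T@d
    return o+d*(z-o[2])/d[2]
def rectify(c,name,x0,x1,y0,y1,z,mm=0.5):
    f=384/2/np.tan(np.radians(float(c['vertical_fov']))/2)
    K=np.array([[f,0,float(c['cx'])],[0,f,float(c['cy'])],[0,0,1]])
    xs=np.arange(x0,x1,mm/1000)[::-1];ys=np.arange(y0,y1,mm/1000)[::-1]
    Xg,Yg=np.meshgrid(xs,ys,indexing='ij')
    pts=np.stack([Xg,Yg,np.full_like(Xg,z)],-1).reshape(-1,1,3)
    uv,_=cv2.projectPoints(pts,np.array(c['rvec'],float).reshape(3),np.array(c['tvec'],float).reshape(3),K,None)
    uv=uv.reshape(*Xg.shape,2).astype(np.float32)
    cv2.imwrite('pics/'+name,cv2.remap(c['img'],uv[...,0],uv[...,1],cv2.INTER_CUBIC))
    print('x=%.4f-row*%g y=%.4f-col*%g'%(xs[0],mm/1000,ys[0],mm/1000))
E
python3 - <<'E'
from h import *
c=load('wrist');P=world(c)
print('deck z by depth',[P[v,u].round(4).tolist() for u,v in [(160,110),(150,220),(315,120),(315,200)]])
print('table',P[60,200].round(4))
for n,u,v,z in [('screwL',134,94,.032),('screwR',330,94,.032),('nest',174,171,.032),('blockend top?',253,95,.2225)]:
    print(n,ray(c,u,v,z).round(4))
rectify(c,'rw2.png',0.54,0.74,0.0,0.27,0.032)
cv2.imwrite('pics/w2c.png',cv2.resize(c['img'][60:270,100:370],None,fx=2.9,fy=2.9,interpolation=cv2.INTER_CUBIC))
E
```

```text
deck z by depth [[0.6725, 0.2104, 0.0335], [0.5506, 0.2208, 0.0337], [0.6777, 0.0519, 0.0326], [0.5921, 0.0385, 0.033]]
table [0.7263 0.1773 0.0036]
screwL [0.6855 0.237  0.032 ]
screwR [0.7044 0.0407 0.032 ]
nest [0.6098 0.1953 0.032 ]
blockend top? [0.6932 0.1171 0.2225]
x=0.7395-row*0.0005 y=0.2695-col*0.0005
```

View pics/rw2.png

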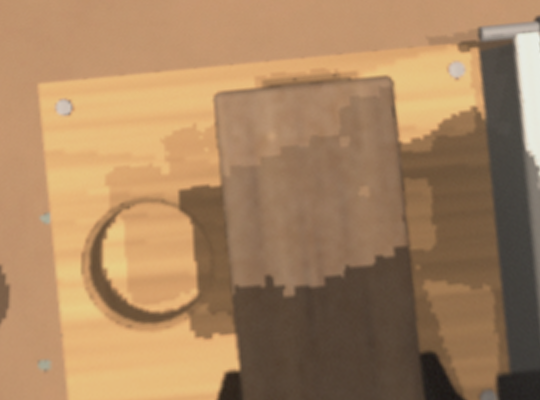

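View pics/w2c.png

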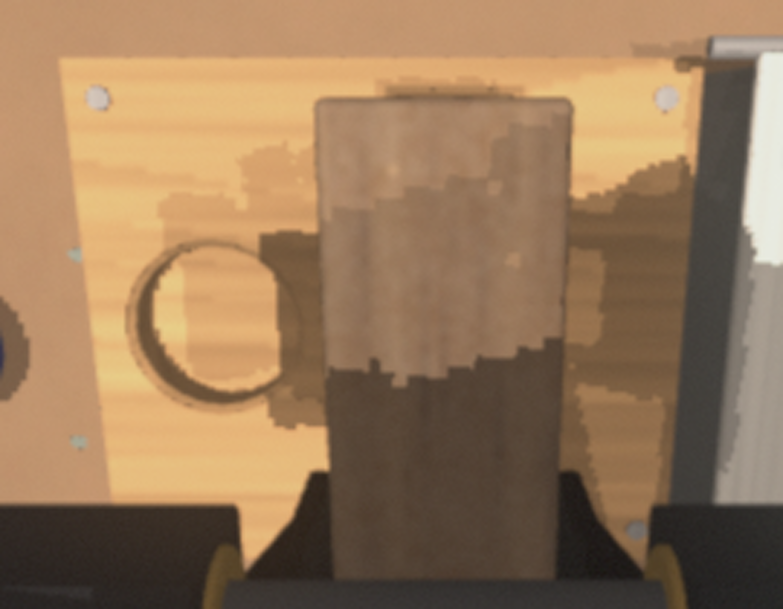

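The wrist and side cameras agree to about 1 mm. That gives deck centre (0.614, 0.132), slot about (0.6164, 0.1068), nest about (0.608, 0.195) and yaw about 5.45°. The block is held centred on the TCP.

```bash
python3 - <<'E'
from h import *
go([0.6164,0.1068,0.085],-84.55)
E
```

```text
t 4.8 p [0.6134 0.1095 0.1959] xyz [  3.1  -3.4 110.9] rot [0.36 0.08 0.07] F [ 0.5 -0.2 -1.6] w 0.0358
```

Emit:
{"api": "apply_moves", "payload": {"increments": [{"grip": 220,"xyz": [3.1,-3.4,40],"rotation": [0.36,0.08,0.07]},{"grip": 220,"xyz": [3.1,-3.4,80],"rotation": [0.36,0.08,0.07]},{"grip": 220,"xyz": [3.1,-3.4,110],"rotation": [0.36,0.08,0.07]},{"grip": 220,"xyz": [3.1,-3.4,111],"rotation": [0.36,0.08,0.07]},{"grip": 220,"xyz": [3.1,-3.4,111],"rotation": [0.36,0.08,0.07]}]}}

```text
time: 5.42
ee_pos: [0.6176, 0.1065, 0.0869]
eef_rot: [0.74, -0.673, 0.001, -0.001]
ft_force: [0.7, -0.4, -0.7]
width: 0.0356
```

```bash
python3 - <<'E'
from h import *
c=cam('side');w=cam('wrist','w3.png')
cv2.imwrite('pics/s3.png',cv2.resize(c['img'][150:300,140:290],None,fx=4,fy=4,interpolation=cv2.INTER_CUBIC))
go([0.6164,0.1068,0.051],-84.55)
E
```

```text
t 5.53 p [0.6177 0.1068 0.087 ] xyz [-0.1  1.4 36. ] rot [-0.18  0.01 -0.03] F [ 0.6 -0.8 -1.4] w 0.0358
```

View pics/s3.png

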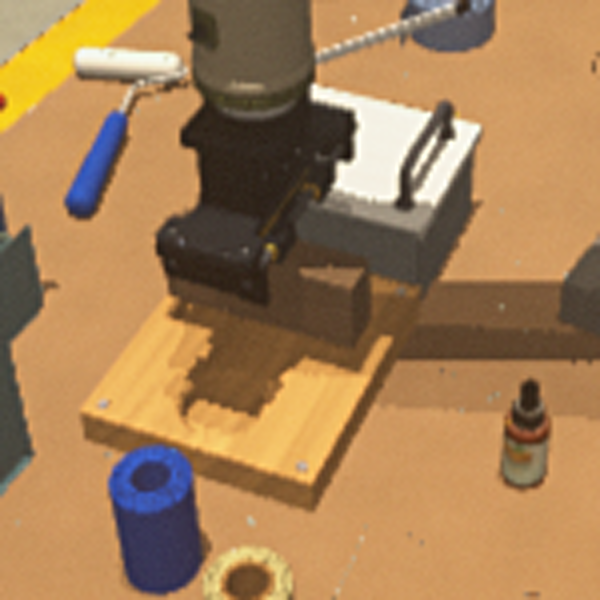

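View pics/w3.png

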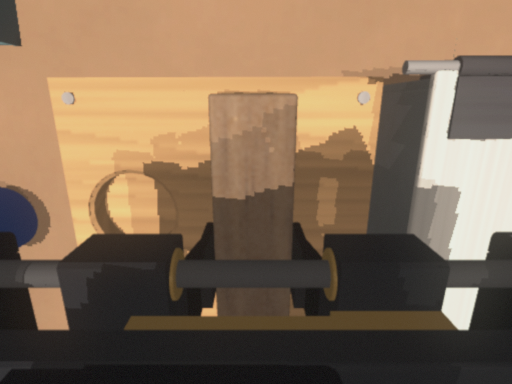

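The block hangs just above the deck, in line with the slot, and its rear end is centred between the screws at (69,98) and (363,98). I'll lower it gently.

Emit:
{"api": "apply_moves", "payload": {"increments": [{"grip": 220,"xyz": [-0.1,1.4,12],"rotation": [-0.18,0,0]},{"grip": 220,"xyz": [-0.1,1.4,20],"rotation": [-0.18,0,0]},{"grip": 220,"xyz": [-0.1,1.4,24],"rotation": [-0.18,0,0]},{"grip": 220,"xyz": [-0.1,1.4,28],"rotation": [-0.18,0,0]}]}}

```text
time: 6.02
ee_pos: [0.6163, 0.1068, 0.0586]
eef_rot: [0.74, -0.673, -0.0, 0.0]
ft_force: [-0.6, 0.1, -2.0]
width: 0.0359
```

```bash
python3 - <<'E'
from h import *
go([0.6164,0.1068,0.049],-84.55)
E
```

```text
t 6.03 p [0.6163 0.1068 0.0586] xyz [ 0.  -0.1  9.6] rot [ 0.02  0.01 -0.02] F [-0.6  0.1 -2. ] w 0.0359
```

Emit:
{"api": "apply_moves", "payload": {"increments": [{"grip": 220,"xyz": [0,0,5],"rotation": [0,0,0]},{"grip": 220,"xyz": [0,0,8],"rotation": [0,0,0]},{"grip": 220,"xyz": [0,0,10],"rotation": [0,0,0]},{"grip": 220,"xyz": [0,0,10.5],"rotation": [0,0,0]}]}}

```text
time: 6.52
ee_pos: [0.6162, 0.1068, 0.0491]
eef_rot: [0.74, -0.673, -0.0, 0.0]
ft_force: [-6.5, -1.6, 9.4]
width: 0.0363
```

```bash
python3 - <<'E'
from h import *
go([0.6164,0.1068,0.049],-84.55)
E
```

```text
t 6.53 p [0.6162 0.1068 0.0491] xyz [-0.  -0.2  0.1] rot [ 0.02 -0.01 -0.03] F [-6.5 -1.6  9.4] w 0.0363
```

Emit:
{"api": "apply_moves", "payload": {"increments": [{"grip": 110,"xyz": [0,0,0],"rotation": [0,0,0]},{"grip": 60,"xyz": [0,0,0],"rotation": [0,0,0]},{"grip": 30,"xyz": [0,0,0],"rotation": [0,0,0]},{"grip": 30,"xyz": [0,0,0],"rotation": [0,0,0]}]}}

```text
time: 7.02
ee_pos: [0.6162, 0.1068, 0.049]
eef_rot: [0.74, -0.673, -0.0, 0.0]
ft_force: [-0.1, -0.7, -0.2]
width: 0.0681
```

Emit:
{"api": "apply_moves", "payload": {"increments": [{"grip": 30,"xyz": [0,0,-25],"rotation": [0,0,0]},{"grip": 30,"xyz": [0,0,-75],"rotation": [0,0,0]},{"grip": 10,"xyz": [0,0,-130],"rotation": [0,0,0]},{"grip": 10,"xyz": [0,0,-170],"rotation": [0,0,0]}]}}

```text
time: 7.52
ee_pos: [0.6167, 0.107, 0.2217]
eef_rot: [0.74, -0.673, 0.001, -0.001]
ft_force: [0.8, -0.2, 0.6]
width: 0.0823
```

```bash
python3 - <<'E'
from h import *
w=cam('wrist','w4.png');P=world(w)
for u,v in [(253,150),(235,150),(270,150),(253,120),(253,200)]: print(u,v,P[v,u].round(4))
go([0.53,0.27,0.24],-84.55)
E
```

```text
253 150 [0.6486 0.1103 0.0791]
235 150 [0.6469 0.1282 0.0786]
270 150 [0.6502 0.0935 0.0789]
253 120 [0.6775 0.1131 0.0791]
253 200 [0.5972 0.1055 0.0806]
t 7.58 p [0.6184 0.1076 0.2271] xyz [-170.    72.6  -13.4] rot [-0.46  0.03 -0.03] F [0.9 0.9 4.5] w 0.083
```

View pics/w4.png

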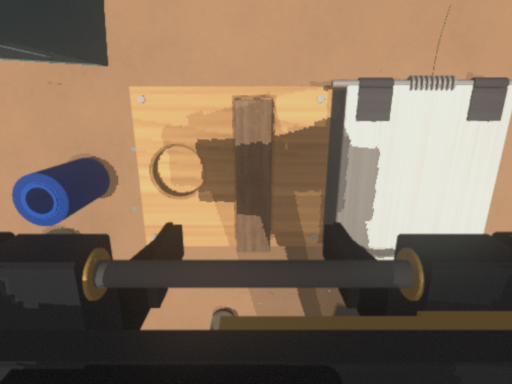

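The block is seated: its top face reads z ≈ 0.079 against the expected 0.078, all along its length. Next is the roll.

```bash
python3 - <<'E'
from h import *
go([0.481,0.356,0.20],-84.55)
E
```

```text
t 7.58 p [0.6184 0.1076 0.2271] xyz [-260.3  113.6   26.3] rot [-0.46  0.03 -0.03] F [0.9 0.9 4.5] w 0.083
```

Emit:
{"api": "apply_moves", "payload": {"increments": [{"grip": 0,"xyz": [-52,23,0],"rotation": [0,0,0]},{"grip": 0,"xyz": [-106,46,0],"rotation": [0,0,0]},{"grip": 0,"xyz": [-160,70,0],"rotation": [0,0,0]},{"grip": 0,"xyz": [-215,95,10],"rotation": [0,0,0]},{"grip": 0,"xyz": [-260,113.6,26],"rotation": [-0.46,0,0]}]}}

```text
time: 8.2
ee_pos: [0.4794, 0.3581, 0.2006]
eef_rot: [0.74, -0.672, -0.0, -0.001]
ft_force: [0.5, -0.3, -0.2]
width: 0.087
```

Emit:
{"api": "apply_moves", "payload": {"increments": [{"grip": 0,"xyz": [0,0,0],"rotation": [0,0,0]},{"grip": 0,"xyz": [0,0,0],"rotation": [0,0,0]}]}}

```text
time: 8.45
ee_pos: [0.4798, 0.3577, 0.2004]
eef_rot: [0.74, -0.672, 0.0, -0.001]
ft_force: [1.8, -0.8, -0.9]
width: 0.0873
```

```bash
python3 - <<'E'
from h import *
w=cam('wrist','w5.png');P=world(w);X,Y,Z=P[...,0],P[...,1],P[...,2]
m=np.isfinite(Z)&(Z>0.085)&(Z<0.105)&(X<0.53)&(X>0.43)
print(m.sum(),np.median(Z[m]));print(cv2.minEnclosingCircle(P[m][:,:2].astype(np.float32)*1000))
s=load('side');P=world(s);X,Y,Z=P[...,0],P[...,1],P[...,2]
m=np.isfinite(Z)&(Z>0.09)&(Z<0.097)&(X<0.53)&(X>0.43)&(Y>.3)&(Y<.4)
print(m.sum(),np.median(Z[m]));print(cv2.minEnclosingCircle(P[m][:,:2].astype(np.float32)*1000))
go([0.481,0.356,0.20],-84.55)
E
```

```text
2247 0.0936887012449566
((480.53900146484375, 357.7962951660156), 27.87527847290039)
226 0.09179036097405396
((479.8802490234375, 358.6969909667969), 28.204479217529297)
t 8.5 p [0.4804 0.357  0.2007] xyz [ 1.1 -0.5  0.7] rot [-0.1   0.05 -0.03] F [-0.2 -0.4  0.3] w 0.0872
```

View pics/w5.png

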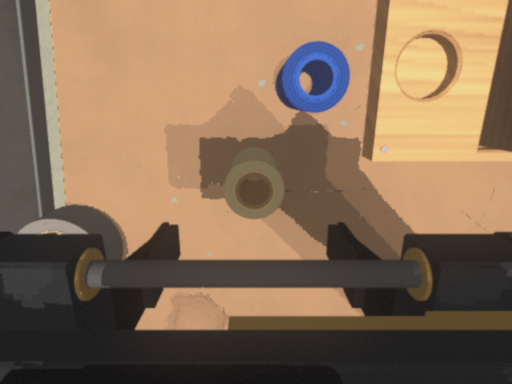

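The beige roll's top is at about (254,190) in the wrist view, with a fitted centre of (0.4805, 0.358) and a radius of 27.9 mm. The blue look-alike at (316,77) is well clear. Going down.

```bash
python3 - <<'E'
from h import *
go([0.4805,0.358,0.057],-84.55)
E
```

```text
t 8.5 p [0.4804 0.357  0.2007] xyz [-8.000e-01  1.000e-01  1.437e+02] rot [-0.1   0.05 -0.03] F [-0.2 -0.4  0.3] w 0.0872
```

Emit:
{"api": "apply_moves", "payload": {"increments": [{"grip": 0,"xyz": [-0.8,0,45],"rotation": [-0.1,0,0]},{"grip": 0,"xyz": [-0.8,0,90],"rotation": [-0.1,0,0]},{"grip": 0,"xyz": [-0.8,0,130],"rotation": [-0.1,0,0]},{"grip": 0,"xyz": [-0.8,0,143.7],"rotation": [-0.1,0,0]},{"grip": 0,"xyz": [-0.8,0,143.7],"rotation": [-0.1,0,0]}]}}

```text
time: 9.12
ee_pos: [0.4813, 0.3572, 0.0572]
eef_rot: [0.739, -0.673, -0.0, -0.0]
ft_force: [0.1, 0.4, 0.6]
width: 0.087
```

Emit:
{"api": "apply_moves", "payload": {"increments": [{"grip": 110,"xyz": [0,0,0],"rotation": [0,0,0]},{"grip": 150,"xyz": [0,0,0],"rotation": [0,0,0]},{"grip": 150,"xyz": [0,0,0],"rotation": [0,0,0]},{"grip": 150,"xyz": [0,0,0],"rotation": [0,0,0]},{"grip": 150,"xyz": [0,0,0],"rotation": [0,0,0]}], "squeeze": 25}}

```text
time: 9.75
ee_pos: [0.4814, 0.3574, 0.0575]
eef_rot: [0.739, -0.673, -0.0, -0.0]
ft_force: [-0.2, -0.6, 3.6]
width: 0.0547
```

Emit:
{"api": "apply_moves", "payload": {"increments": [{"grip": 150,"xyz": [0,0,-40],"rotation": [0,0,0]},{"grip": 150,"xyz": [0,0,-100],"rotation": [0,0,0]},{"grip": 150,"xyz": [0,0,-150],"rotation": [0,0,0]},{"grip": 150,"xyz": [0,0,-155],"rotation": [0,0,0]}]}}

```text
time: 10.25
ee_pos: [0.4825, 0.3586, 0.2164]
eef_rot: [0.739, -0.673, 0.0, -0.003]
ft_force: [0.1, -0.4, -2.3]
width: 0.0548
```

```bash
python3 - <<'E'
from h import *
go([0.608,0.1953,0.18],-84.55)
E
```

```text
t 10.25 p [0.4825 0.3586 0.2164] xyz [ 174.4 -109.6   36.4] rot [-0.32  0.21 -0.1 ] F [ 0.1 -0.4 -2.3] w 0.0548
```

Emit:
{"api": "apply_moves", "payload": {"increments": [{"grip": 150,"xyz": [44,-28,0],"rotation": [0,0,0]},{"grip": 150,"xyz": [90,-56,0],"rotation": [0,0,0]},{"grip": 150,"xyz": [135,-84,0],"rotation": [0,0,0]},{"grip": 150,"xyz": [174.4,-109.6,20],"rotation": [-0.3,0.2,0]},{"grip": 150,"xyz": [174.4,-109.6,36],"rotation": [-0.3,0.2,0]}]}}

```text
time: 10.88
ee_pos: [0.6097, 0.1899, 0.1773]
eef_rot: [0.737, -0.676, 0.0, 0.002]
ft_force: [-0.8, 0.3, -1.9]
width: 0.0548
```

Emit:
{"api": "apply_moves", "payload": {"increments": [{"grip": 150,"xyz": [0,0,0],"rotation": [0,0,0]},{"grip": 150,"xyz": [0,0,0],"rotation": [0,0,0]}]}}

```text
time: 11.12
ee_pos: [0.6091, 0.1906, 0.1772]
eef_rot: [0.737, -0.676, -0.0, 0.002]
ft_force: [-0.7, -0.0, -1.3]
width: 0.0546
```

```bash
python3 - <<'E'
from h import *
w=cam('wrist','w6.png');s=cam('side')
cv2.imwrite('pics/s6.png',cv2.resize(s['img'][150:300,140:290],None,fx=4,fy=4,interpolation=cv2.INTER_CUBIC))
rectify(w,'rw6.png',0.54,0.74,0.0,0.27,0.032)
P=world(w);X,Y,Z=P[...,0],P[...,1],P[...,2]
t=r.read_state()['ee_pos'];print(t)
m=np.isfinite(Z)&(abs(Z-(t[2]+.0355))<0.006)&(abs(X-t[0])<.04)&(abs(Y-t[1])<.04)
print(m.sum(),np.median(Z[m]),cv2.minEnclosingCircle(P[m][:,:2].astype(np.float32)*1000))
go([0.608,0.1953,0.10],-84.55)
E
```

```text
x=0.7395-row*0.0005 y=0.2695-col*0.0005
[0.60944837 0.19107228 0.17802941]
6317 0.21324945465775536 ((620.266845703125, 191.13784790039062), 39.8344612121582)
t 11.22 p [0.6094 0.1911 0.178 ] xyz [-4.5  1.  78. ] rot [ 0.08 -0.12 -0.42] F [ 0.   0.3 -2.4] w 0.0547
```

View pics/rw6.png

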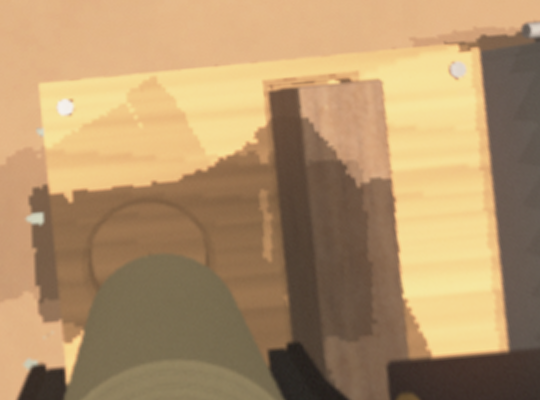

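View pics/s6.png

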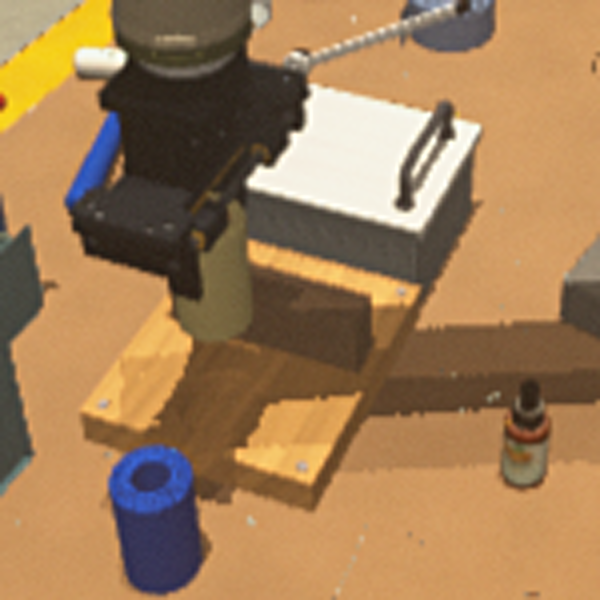

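Emit:
{"api": "apply_moves", "payload": {"increments": [{"grip": 150,"xyz": [-4.4,0.2,35],"rotation": [0,0,-0.4]},{"grip": 150,"xyz": [-4.4,0.2,65],"rotation": [0,0,-0.4]},{"grip": 150,"xyz": [-4.4,0.2,76],"rotation": [0,0,-0.4]},{"grip": 150,"xyz": [-4.4,0.2,76],"rotation": [0,0,-0.4]},{"grip": 150,"xyz": [-4.4,0.2,76],"rotation": [0,0,-0.4]}]}}

```text
time: 11.85
ee_pos: [0.6095, 0.1958, 0.1037]
eef_rot: [0.74, -0.673, 0.001, 0.0]
ft_force: [0.5, -1.1, -1.3]
width: 0.0546
```

```bash
python3 - <<'E'
from h import *
w=cam('wrist','w7.png');s=cam('side')
cv2.imwrite('pics/s7.png',cv2.resize(s['img'][150:300,140:290],None,fx=4,fy=4,interpolation=cv2.INTER_CUBIC))
go([0.6088,0.1952,0.0695],-84.55)
E
```

```text
t 11.95 p [0.6095 0.1956 0.1035] xyz [ 0.3  0.7 34. ] rot [-0.04 -0.09 -0.02] F [ 0.9 -0.1 -1. ] w 0.0547
```

View pics/s7.png

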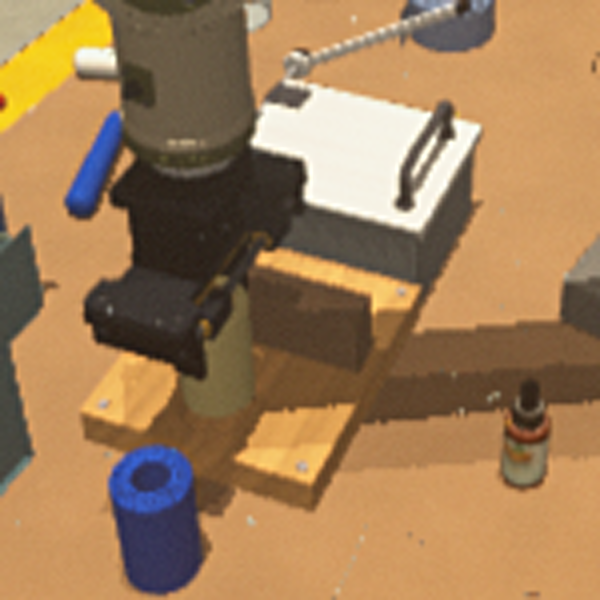

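View pics/w7.png

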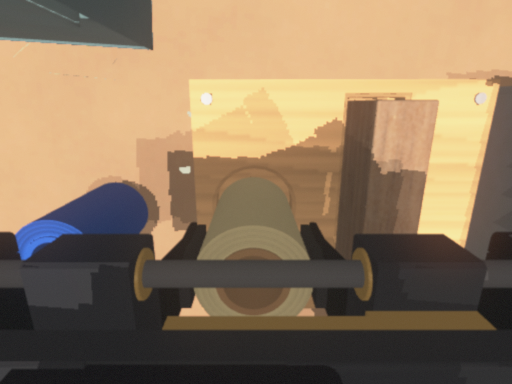

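The roll's lower end at about (253,200) is centred on the nest rim, which spans columns 218–291. I'll lower it in small steps.

Emit:
{"api": "apply_moves", "payload": {"increments": [{"grip": 150,"xyz": [0.3,0.7,10],"rotation": [0,0,0]},{"grip": 150,"xyz": [0.3,0.7,18],"rotation": [0,0,0]},{"grip": 150,"xyz": [0.3,0.7,22],"rotation": [0,0,0]},{"grip": 150,"xyz": [0.3,0.7,25],"rotation": [0,0,0]}]}}

```text
time: 12.45
ee_pos: [0.6087, 0.1952, 0.078]
eef_rot: [0.74, -0.673, 0.001, 0.0]
ft_force: [0.6, 0.1, -1.1]
width: 0.0549
```

```bash
python3 - <<'E'
from h import *
go([0.6088,0.1952,0.0695],-84.55)
E
```

```text
t 12.45 p [0.6087 0.1952 0.078 ] xyz [ 0.  -0.1  8.5] rot [-0.01 -0.09 -0.02] F [ 0.6  0.1 -1.1] w 0.0549
```

Emit:
{"api": "apply_moves", "payload": {"increments": [{"grip": 150,"xyz": [0,0,4],"rotation": [0,0,0]},{"grip": 150,"xyz": [0,0,7],"rotation": [0,0,0]},{"grip": 150,"xyz": [0,0,9],"rotation": [0,0,0]},{"grip": 150,"xyz": [0,0,9],"rotation": [0,0,0]}]}}

```text
time: 12.95
ee_pos: [0.6089, 0.1951, 0.0696]
eef_rot: [0.74, -0.673, 0.001, 0.0]
ft_force: [-1.9, -1.6, 4.2]
width: 0.0546
```

Emit:
{"api": "apply_moves", "payload": {"increments": [{"grip": 100,"xyz": [0,0,0],"rotation": [0,0,0]},{"grip": 60,"xyz": [0,0,0],"rotation": [0,0,0]},{"grip": 40,"xyz": [0,0,0],"rotation": [0,0,0]},{"grip": 40,"xyz": [0,0,0],"rotation": [0,0,0]}]}}

```text
time: 13.45
ee_pos: [0.6089, 0.1952, 0.0696]
eef_rot: [0.74, -0.673, 0.001, 0.0]
ft_force: [-0.6, 0.0, 0.5]
width: 0.0717
```

Emit:
{"api": "apply_moves", "payload": {"increments": [{"grip": 40,"xyz": [0,0,-20],"rotation": [0,0,0]},{"grip": 40,"xyz": [0,0,-65],"rotation": [0,0,0]},{"grip": 40,"xyz": [0,0,-120],"rotation": [0,0,0]},{"grip": 10,"xyz": [0,0,-175],"rotation": [0,0,0]}]}}

```text
time: 13.95
ee_pos: [0.6085, 0.1956, 0.248]
eef_rot: [0.74, -0.673, 0.001, -0.0]
ft_force: [1.1, 0.1, -0.5]
width: 0.0781
```

```bash
python3 - <<'E'
from h import *
w=cam('wrist','w8.png');s=cam('side')
cv2.imwrite('pics/s8.png',cv2.resize(s['img'][120:300,130:310],None,fx=3.3,fy=3.3,interpolation=cv2.INTER_CUBIC))
for n,c in [('w',w),('s',s)]:
    P=world(c);X,Y,Z=P[...,0],P[...,1],P[...,2]
    m=np.isfinite(Z)&(abs(Z-.105)<.006)&(np.hypot(X-.608,Y-.195)<.045)
    print(n,m.sum(),np.median(Z[m]),cv2.minEnclosingCircle(P[m][:,:2].astype(np.float32)*1000))
    # plane fit
    A=np.c_[X[m],Y[m],np.ones(m.sum())];print(np.linalg.lstsq(A,Z[m],rcond=None)[0])
    m=np.isfinite(Z)&(abs(Z-.078)<.006)&(abs(X-.616)<.085)&(abs(Y-.107)<.03)
    A=np.c_[X[m],Y[m],np.ones(m.sum())];print(m.sum(),np.median(Z[m]),cv2.minAreaRect(P[m][:,:2].astype(np.float32)*1000),np.linalg.lstsq(A,Z[m],rcond=None)[0])
go([0.6088,0.1952,0.0695],-84.55)
E
```

```text
w 1735 0.10577874778141717 ((608.2814331054688, 195.8795928955078), 27.71241569519043)
[-0.00317265  0.00016729  0.10751072]
4349 0.07907349885817845 ((617.605224609375, 107.94662475585938), (158.44607543945312, 36.594505310058594), 5.521982192993164) [ 0.00197405 -0.02258727  0.08018993]
s 182 0.1035771059166711 ((607.5286865234375, 196.16651916503906), 28.53510284423828)
[-0.00348863 -0.00807385  0.10719887]
466 0.0770499786721485 ((616.9346313476562, 107.9921875), (160.61294555664062, 41.86313247680664), 5.531877040863037) [ 0.00066061 -0.02665409  0.07944525]
t 14.05 p [0.611  0.1971 0.2535] xyz [  1.9   4.6 183.9] rot [-0.7   0.07 -0.01] F [-0.  -0.6  1.1] w 0.0813
```

View pics/s8.png

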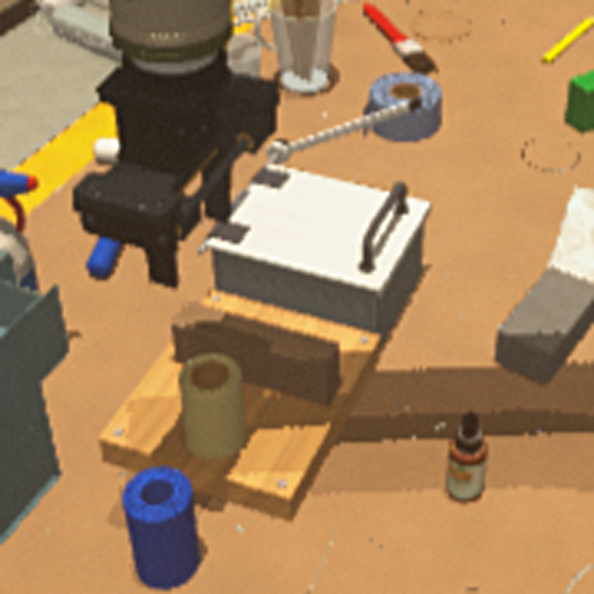

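View pics/w8.png

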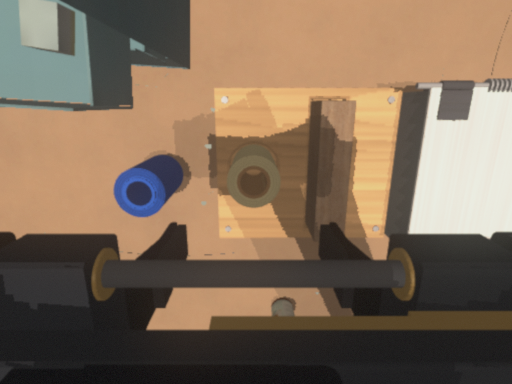

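Both pieces are seated. The roll's top is at 0.105 with almost no tilt, the block's top is at 0.078, and both match. Next I'll take a close view of the pointer, lid and handle.

```bash
python3 - <<'E'
from h import *
go([0.585,-0.10,0.30],-84.5)
print(r.read_state()['joint_positions'].round(3))
E
```

```text
t 14.05 p [0.611  0.1971 0.2535] xyz [293.2  53.5 -47.5] rot [-0.7   0.07 -0.06] F [-0.  -0.6  1.1] w 0.0813
[-0.004  0.397 -0.515  1.368  0.197  1.415 -1.99 ]
```

Emit:
{"api": "apply_moves", "payload": {"increments": [{"grip": 10,"xyz": [58,10,-20],"rotation": [0,0,0]},{"grip": 10,"xyz": [118,21,-40],"rotation": [0,0,0]},{"grip": 10,"xyz": [178,32,-47],"rotation": [0,0,0]},{"grip": 10,"xyz": [238,43,-47],"rotation": [0,0,0]},{"grip": 10,"xyz": [293,53,-47],"rotation": [-0.7,0,0]}]}}

```text
time: 14.68
ee_pos: [0.5848, -0.102, 0.301]
eef_rot: [0.74, -0.673, 0.0, -0.001]
ft_force: [0.2, 0.2, 0.7]
width: 0.0835
```

Emit:
{"api": "apply_moves", "payload": {"increments": [{"grip": 10,"xyz": [0,0,0],"rotation": [0,0,0]},{"grip": 10,"xyz": [0,0,0],"rotation": [0,0,0]}]}}

```text
time: 14.92
ee_pos: [0.5849, -0.1013, 0.3018]
eef_rot: [0.74, -0.673, 0.001, -0.001]
ft_force: [0.9, 0.4, 0.4]
width: 0.0835
```

```bash
python3 - <<'E'
from h import *
w=cam('wrist','w9.png');cam('side','s9.png')
go([0.585,-0.10,0.30],-84.5)
print(r.read_state()['joint_positions'].round(3))
E
```

```text
t 15.03 p [ 0.5851 -0.1     0.3015] xyz [-0.   0.1  1.5] rot [-0.13  0.05  0.06] F [-0.5 -0.7  0.2] w 0.0839
[ 0.406  0.26  -0.386  1.42   0.096  1.478 -1.451]
```

View pics/w9.png

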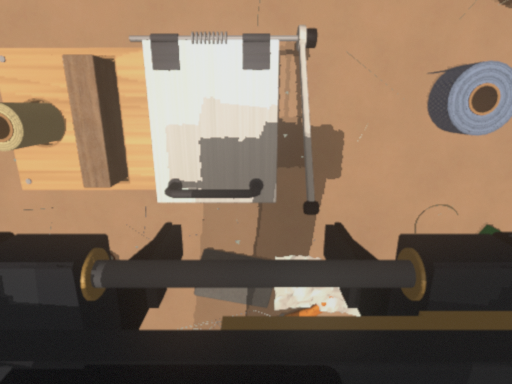

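View pics/s9.png

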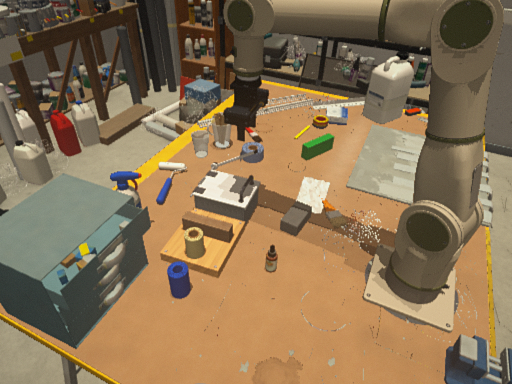

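The wrist view shows everything I need: the hinge rod along row 39, the handle bar from (175,190) to (257,188), and the pointer from its pivot at (305,38) to its black tip at (311,208). I'll fit these using depth.

```bash
cat > fit.py <<'E'
from h import *
w=load('wrist');P=world(w)
X,Y,Z=P[...,0],P[...,1],P[...,2]
yaw=np.radians(5.5);bx=np.array([np.cos(yaw),np.sin(yaw)]);by=np.array([-bx[1],bx[0]])
uu,vv=np.meshgrid(np.arange(512),np.arange(384))
m=(Z>.128)&(Z<.15)&(uu>165)&(uu<270)&(vv>175)&(vv<205)
A=P[m];print('handle',m.sum(),np.percentile(A[:,2],[10,50,90]).round(4),cv2.minAreaRect(A[:,:2].astype(np.float32)*1000))
m=(abs(Z-.0965)<.006)&(uu>140)&(uu<290)&(vv>42)&(vv<215)
A=P[m];rr=cv2.minAreaRect(A[:,:2].astype(np.float32)*1000);print('lid',m.sum(),np.median(A[:,2]),rr,cv2.boxPoints(rr).tolist())
a=A[:,:2]@bx;print('lid tilt',np.polyfit(a,A[:,2],1))
# hinge rod
for u,v in [(137,39),(145,39),(290,39),(295,39),(210,38),(303,38)]: print(u,v,P[v-1:v+2,u].round(4).tolist(), ray(w,u,v,.094).round(4))
# pointer
m=(uu>296)&(uu<322)&(vv>45)&(vv<215)&(Z>.06)
A=P[m];a=A[:,:2]@bx;b=A[:,:2]@by
print('ptr',m.sum(),'b',np.median(b))
for it in range(3):
    k=np.polyfit(a,A[:,2],1);e=A[:,2]-np.polyval(k,a);g=abs(e)<2.5*np.std(e);A,a=A[g],a[g]
print('slope',k,'angle',np.arctan(-k[0]),'a range',a.min(),a.max(),'z',A[:,2].min(),A[:,2].max(),'std',e.std())
print('hinge a where line z=.094+.005/cos', (0.099+.0007-k[1])/k[0])
print('tip',P[208,311],P[204,310])
E
python3 fit.py
```

```text
handle 834 [0.1352 0.1389 0.1403] ((561.6559448242188, -56.88531494140625), (9.530718803405762, 105.5776138305664), 5.507970333099365)
lid 19388 0.09770385260711659 ((628.3365478515625, -49.44844055175781), (183.94155883789062, 150.2258758544922), 5.4572649002075195) [[529.63916015625, 16.577320098876953], [543.9261474609375, -132.9676513671875], [727.033935546875, -115.47419738769531], [712.7469482421875, 34.070770263671875]]
lid tilt [0.00411181 0.09516565]
137 39 [[0.7172, 0.0381, 0.0976], [0.7161, 0.0379, 0.0982], [0.7153, 0.0384, 0.097]] [0.7167 0.0395 0.094 ]
145 39 [[0.718, 0.0295, 0.0974], [0.7169, 0.0293, 0.0981], [0.7158, 0.0291, 0.0986]] [0.7175 0.0307 0.094 ]
290 39 [[0.7326, -0.1271, 0.098], [0.7317, -0.1273, 0.0976], [0.731, -0.1275, 0.0961]] [ 0.7324 -0.1276  0.094 ]
295 39 [[0.733, -0.1324, 0.0987], [0.7321, -0.1326, 0.0981], [0.7312, -0.1328, 0.0978]] [ 0.7329 -0.1331  0.094 ]
210 38 [[0.7254, -0.0408, 0.0983], [0.7244, -0.0409, 0.0988], [0.7234, -0.041, 0.0986]] [ 0.7252 -0.0402  0.094 ]
303 38 [[0.7329, -0.1397, 0.1078], [0.7321, -0.1399, 0.1071], [0.7308, -0.1399, 0.1087]] [ 0.7347 -0.1417  0.094 ]
ptr 1371 b -0.20774796823171662
slope [-0.64561326  0.56428204] angle 0.5732852092465109 a range 0.5544691566909605 0.7078052469919167 z 0.10592086031873585 0.2057331483314682 std 0.001300793374920006
hinge a where line z=.094+.005/cos 0.7195980430979751
tip [ 0.57692994 -0.15364095  0.20395608] [ 0.57979968 -0.15275715  0.2015344 ]
```

The measurements agree with each other:
- **Handle bar:** centre at (0.5617, -0.0569), axis at z = 0.134.
- **Hinge:** about (0.7255, -0.041).
- **Pointer:** about 0.575 rad.

I'll turn the tool 90° above the handle.

```bash
python3 - <<'E'
from h import *
go([0.5617,-0.0569,0.26],5.5)
c=load('side');P=world(c);X,Y,Z=P[...,0],P[...,1],P[...,2]
yaw=np.radians(5.5);bx=np.array([np.cos(yaw),np.sin(yaw)]);by=np.array([-bx[1],bx[0]])
a=X*bx[0]+Y*bx[1];b=X*by[0]+Y*by[1]
m=(abs(b+.2055)<.012)&(a>.55)&(a<.71)&(Z>.09)&(Z<.215)
aa,zz=a[m],Z[m]
for i in range(3):
    k=np.polyfit(aa,zz,1);e=zz-np.polyval(k,aa);g=abs(e)<2*e.std();aa,zz=aa[g],zz[g]
print('side ptr',len(aa),np.arctan(-k[0]),'z at a=.7187',np.polyval(k,.7187),e.std(),zz.max(),aa.min())
m=(abs(Z-.0965)<.005)&(abs(a-.62)<.07)&(abs(b+.105)<.06)
print('side lid tilt',np.polyfit(a[m],Z[m],1))
E
```

```text
t 15.03 p [ 0.5851 -0.1     0.3015] xyz [-45.1  19.2  41.5] rot [-1.400e-01 -6.000e-02 -8.994e+01] F [-0.5 -0.7  0.2] w 0.0839
side ptr 133 0.576489295392016 z at a=.7187 0.09400133258232002 0.0037799232048412726 0.20351490663884628 0.5536897161306598
side lid tilt [0.0021031  0.09447435]
```

Emit:
{"api": "apply_moves", "payload": {"increments": [{"grip": 40,"xyz": [-10,4,0],"rotation": [0,0,-10]},{"grip": 60,"xyz": [-20,8,0],"rotation": [0,0,-20]},{"grip": 60,"xyz": [-30,12,10],"rotation": [0,0,-30]},{"grip": 60,"xyz": [-40,17,20],"rotation": [0,0,-40]},{"grip": 60,"xyz": [-45,19,30],"rotation": [0,0,-50]}]}}

```text
time: 15.65
ee_pos: [0.5617, -0.0544, 0.2715]
eef_rot: [0.957, -0.292, 0.001, -0.001]
ft_force: [0.6, 0.3, 0.2]
width: 0.0666
```

```bash
python3 - <<'E'
from h import *
go([0.5617,-0.0569,0.26],5.5)
E
```

```text
t 15.65 p [ 0.5617 -0.0544  0.2715] xyz [ 1.3  2.1 11.5] rot [ -0.12  -0.13 -39.41] F [0.6 0.3 0.2] w 0.0666
```

Emit:
{"api": "apply_moves", "payload": {"increments": [{"grip": 60,"xyz": [1,2,5],"rotation": [0,0,-10]},{"grip": 60,"xyz": [1,2,11],"rotation": [0,0,-20]},{"grip": 60,"xyz": [1,2,11],"rotation": [0,0,-30]},{"grip": 60,"xyz": [1,2,11],"rotation": [-0.1,-0.1,-39.4]},{"grip": 60,"xyz": [1.3,2.1,11.5],"rotation": [-0.1,-0.1,-39.4]}]}}

```text
time: 16.27
ee_pos: [0.5617, -0.0553, 0.2602]
eef_rot: [0.999, 0.049, 0.0, -0.0]
ft_force: [0.3, 0.1, 0.5]
width: 0.0664
```

Emit:
{"api": "apply_moves", "payload": {"increments": [{"grip": 60,"xyz": [0,0,0],"rotation": [0,0,0]},{"grip": 60,"xyz": [0,0,0],"rotation": [0,0,0]}]}}

```text
time: 16.52
ee_pos: [0.5618, -0.0547, 0.2603]
eef_rot: [0.999, 0.048, 0.001, -0.0]
ft_force: [1.0, -0.6, -0.0]
width: 0.0663
```

```bash
python3 - <<'E'
from h import *
w=cam('wrist','w10.png');P=world(w);Z=P[...,2]
go([0.5617,-0.0569,0.123],5.5)
m=(Z>.128)&(Z<.15)&(abs(P[...,0]-.5617)<.03)&(P[...,1]>-.12)&(P[...,1]<.02)
A=P[m];print('handle',m.sum(),np.percentile(A[:,2],[10,50,90]).round(4),cv2.minAreaRect(A[:,:2].astype(np.float32)*1000))
print(r.read_state()['joint_positions'].round(3))
E
```

```text
t 16.57 p [ 0.5618 -0.055   0.2602] xyz [ -0.4   2.  137.2] rot [-0.03 -0.06  0.01] F [-0.1 -0.6 -0.7] w 0.0664
handle 1090 [0.1348 0.1388 0.1402] ((560.0455932617188, -55.82297134399414), (9.661408424377441, 107.88843536376953), 5.634733200073242)
[ 0.51   0.232 -0.578  1.556  0.128  1.39   0.017]
```

View pics/w10.png

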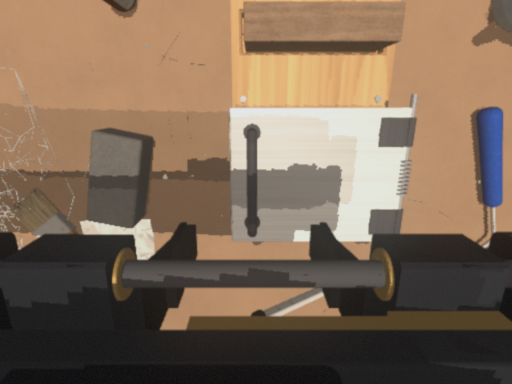

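The handle bar is vertical in the wrist view at column 252, rows 130–222, almost on the jaw centre plane. I'm combining both fits into (0.561, -0.0564) and going down.

```bash
python3 - <<'E'
from h import *
go([0.5609,-0.0564,0.123],5.5)
E
```

```text
t 16.57 p [ 0.5618 -0.055   0.2602] xyz [ -1.1   1.4 137.2] rot [-0.03 -0.06  0.01] F [-0.1 -0.6 -0.7] w 0.0664
```

Emit:
{"api": "apply_moves", "payload": {"increments": [{"grip": 60,"xyz": [-1.1,1.4,45],"rotation": [0,0,0]},{"grip": 60,"xyz": [-1.1,1.4,90],"rotation": [0,0,0]},{"grip": 60,"xyz": [-1.1,1.4,125],"rotation": [0,0,0]},{"grip": 60,"xyz": [-1.1,1.4,137],"rotation": [0,0,0]},{"grip": 60,"xyz": [-1.1,1.4,137],"rotation": [0,0,0]}]}}

```text
time: 17.2
ee_pos: [0.561, -0.0563, 0.1234]
eef_rot: [0.999, 0.048, 0.0, -0.0]
ft_force: [0.3, -0.3, 0.8]
width: 0.0664
```

```bash
python3 - <<'E'
from h import *
w=cam('wrist','w11.png');s=cam('side')
cv2.imwrite('pics/s11.png',cv2.resize(s['img'][120:300,150:330],None,fx=3.3,fy=3.3,interpolation=cv2.INTER_CUBIC))
go([0.5609,-0.0564,0.123],5.5)
E
```

```text
t 17.3 p [ 0.5619 -0.0563  0.1248] xyz [-1.  -0.   1.8] rot [-0.   -0.18 -0.  ] F [0.1 0.1 1.4] w 0.0665
```

View pics/s11.png

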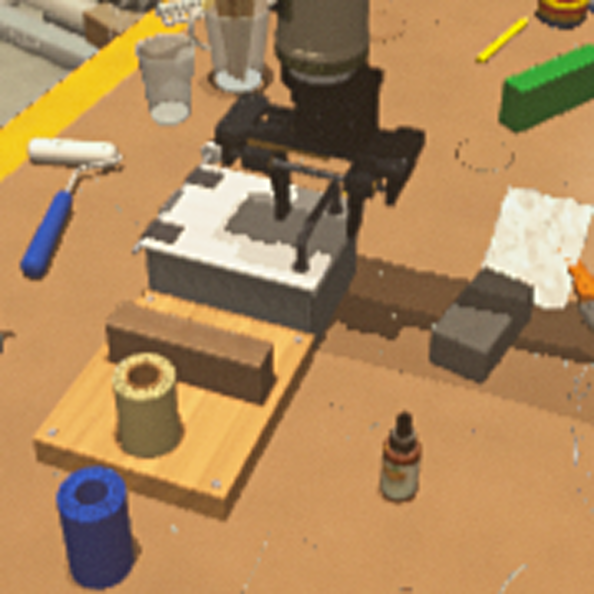

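View pics/w11.png

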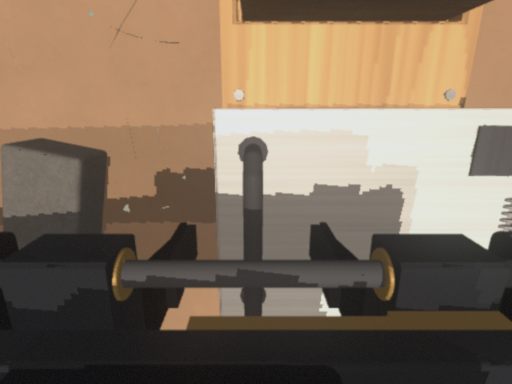

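The bar is at column 253, exactly midway between the fingertips at 195 and 311. Closing on it.

Emit:
{"api": "apply_moves", "payload": {"increments": [{"grip": 120,"xyz": [-0.7,0,1.5],"rotation": [0,-0.18,0]},{"grip": 180,"xyz": [-0.7,0,1.5],"rotation": [0,-0.18,0]},{"grip": 255,"xyz": [-0.7,0,1.5],"rotation": [0,-0.18,0]},{"grip": 255,"xyz": [-0.7,0,1.5],"rotation": [0,-0.18,0]},{"grip": 255,"xyz": [-0.7,0,1.5],"rotation": [0,-0.18,0]}], "squeeze": 45}}

```text
time: 17.92
ee_pos: [0.5612, -0.0564, 0.1233]
eef_rot: [0.999, 0.048, -0.0, -0.0]
ft_force: [0.4, 0.4, -0.8]
width: 0.0244
```

Emit:
{"api": "apply_moves", "payload": {"increments": [{"grip": 255,"xyz": [0,0,0],"rotation": [0,0,0]},{"grip": 255,"xyz": [0,0,0],"rotation": [0,0,0]},{"grip": 255,"xyz": [0,0,0],"rotation": [0,0,0]}]}}

```text
time: 18.3
ee_pos: [0.561, -0.0564, 0.1232]
eef_rot: [0.999, 0.048, -0.0, -0.0]
ft_force: [-2.5, -0.3, -0.0]
width: 0.0091
```

```bash
cat >> h.py <<'E'
HG=np.array([.7247,-.0407,.094])  # hinge mid (provisional)
def lid(th,dy=0,tiltfrac=1.0,T0=None):
    """target TCP for lid angle th; offsets measured at shut (T0: TCP at shut)"""
    yaw=np.radians(5.5);ax=np.array([-np.sin(yaw),np.cos(yaw),0])  # box y ; lid opening: rotation about +y? front (-x) rises => rot about +y
    rot=R.from_rotvec(ax*th)
    return rot
E
python3 - <<'E'
from h import *
s=r.read_state();print(s['ee_pos'],R.from_quat(s['eef_rot']).as_matrix().round(4),s['width'],s['ft_force'],s['time'])
E
```

```text
[ 0.56097901 -0.05642442  0.12324147] [[ 9.954e-01  9.580e-02 -6.000e-04]
 [ 9.580e-02 -9.954e-01  0.000e+00]
 [-6.000e-04 -1.000e-04 -1.000e+00]] 0.009106950557922483 [-2.49102912 -0.27227636 -0.04105666] 18.3
```

```bash
cat > arc.py <<'E'
import numpy as np,sys
# tool-frame shift from pose at angle t0 (tilt t0) to angle t1 (tilt t1), degrees
def tcp(t): 
    t=np.radians(t);return np.array([-165*np.cos(t)+40*np.sin(t)-11*np.sin(t),165*np.sin(t)+40*np.cos(t)-11*np.cos(t)])
t0=float(sys.argv[1])
for t1 in map(float,sys.argv[2:]):
    d=tcp(t1)-tcp(t0);a=np.radians(t0)
    ex=np.array([np.cos(a),-np.sin(a)]);ez=np.array([-np.sin(a),-np.cos(a)])
    print(t1,'x %.1f z %.1f rot_y %.1f'%(d@ex,d@ez,-(t1-t0)))
E
python3 arc.py 0 2 5 8 11 14
```

```text
2.0 x 1.1 z -5.7 rot_y -2.0
5.0 x 3.2 z -14.3 rot_y -5.0
8.0 x 5.6 z -22.7 rot_y -8.0
11.0 x 8.6 z -31.0 rot_y -11.0
14.0 x 11.9 z -39.1 rot_y -14.0
```

Emit:
{"api": "apply_moves", "payload": {"increments": [{"grip": 255,"xyz": [1.1,0,-5.7],"rotation": [0,-2,0]},{"grip": 255,"xyz": [3.2,0,-14.3],"rotation": [0,-5,0]},{"grip": 255,"xyz": [5.6,0,-22.7],"rotation": [0,-8,0]},{"grip": 255,"xyz": [8.6,0,-31.0],"rotation": [0,-11,0]},{"grip": 255,"xyz": [11.9,0,-39.1],"rotation": [0,-14,0]}]}}

```text
time: 18.92
ee_pos: [0.5725, -0.0554, 0.1619]
eef_rot: [0.991, 0.048, -0.123, 0.006]
ft_force: [0.2, 0.9, -5.2]
width: 0.0084
```

```bash
cat > st.py <<'E'
from h import *
s=r.read_state();M=R.from_quat(s['eef_rot']).as_matrix()
b=np.array(s['ee_pos'])-0.011*M[:,2]
d=b-np.array([.7252,-.0406,.094]);yaw=np.radians(5.5)
a=d[0]*np.cos(yaw)+d[1]*np.sin(yaw);y=-d[0]*np.sin(yaw)+d[1]*np.cos(yaw)
th=np.arctan2(d[2],-a)-np.arctan2(40,165)
print('t',s['time'],'bar',b.round(4),'th',round(th,4),np.degrees(th).round(2),'rad',round(np.hypot(a,d[2]),4),'y',round(y,4),'tilt',np.degrees(np.arctan2(-M[0,2]*np.cos(yaw)-M[1,2]*np.sin(yaw),-M[2,2])).round(2),'F',s['ft_force'].round(1),'T',s['torque'].round(2),'w',round(s['width'],4))
print(s['joint_positions'].round(3))
E
python3 st.py; python3 arc.py 14 17 20 23 26 29
```

```text
t 18.925 bar [ 0.5752 -0.0551  0.1725] th 0.2426 13.9 rad 0.1699 y -0.0001 tilt 14.2 F [ 0.2  0.9 -5.2] T [ 0.13 -0.65 -0.  ] w 0.0084
[ 0.386  0.509 -0.53   1.441  0.243  1.509 -0.069]
17.0 x 1.7 z -8.6 rot_y -3.0
20.0 x 3.9 z -17.1 rot_y -6.0
23.0 x 6.6 z -25.5 rot_y -9.0
26.0 x 9.6 z -33.7 rot_y -12.0
29.0 x 13.1 z -41.7 rot_y -15.0
```

Emit:
{"api": "apply_moves", "payload": {"increments": [{"grip": 255,"xyz": [1.7,0,-8.6],"rotation": [0,-3,0]},{"grip": 255,"xyz": [3.9,0,-17.1],"rotation": [0,-6,0]},{"grip": 255,"xyz": [6.6,0,-25.5],"rotation": [0,-9,0]},{"grip": 255,"xyz": [9.6,0,-33.7],"rotation": [0,-12,0]},{"grip": 255,"xyz": [13.1,0,-41.7],"rotation": [0,-15,0]}]}}

```text
time: 19.55
ee_pos: [0.5948, -0.0531, 0.1989]
eef_rot: [0.966, 0.046, -0.254, 0.012]
ft_force: [-4.4, 0.6, -1.4]
width: 0.0082
```

Emit:
{"api": "apply_moves", "payload": {"increments": [{"grip": 255,"xyz": [0,0,0],"rotation": [0,0,0]}]}}

```text
time: 19.68
ee_pos: [0.5942, -0.0532, 0.1982]
eef_rot: [0.966, 0.047, -0.256, 0.012]
ft_force: [-6.7, -0.5, 0.8]
width: 0.0085
```

```bash
python3 st.py; python3 - <<'E'
from h import *
s=cam('side');t=cam('top');w=cam('wrist','w12.png')
cv2.imwrite('pics/s12.png',cv2.resize(s['img'][100:280,150:330],None,fx=3.3,fy=3.3,interpolation=cv2.INTER_CUBIC))
cv2.imwrite('pics/t12.png',cv2.resize(t['img'][120:260,160:340],None,fx=3.3,fy=3.3,interpolation=cv2.INTER_CUBIC))
E
```

```text
t 19.675 bar [ 0.5996 -0.0527  0.2078] th 0.4958 28.41 rad 0.1699 y 0.0 tilt 29.69 F [-6.7 -0.5  0.8] T [-0.19  0.46  0.04] w 0.0085
[ 0.254  0.736 -0.479  1.081  0.28   1.91  -0.079]
```

View pics/s12.png

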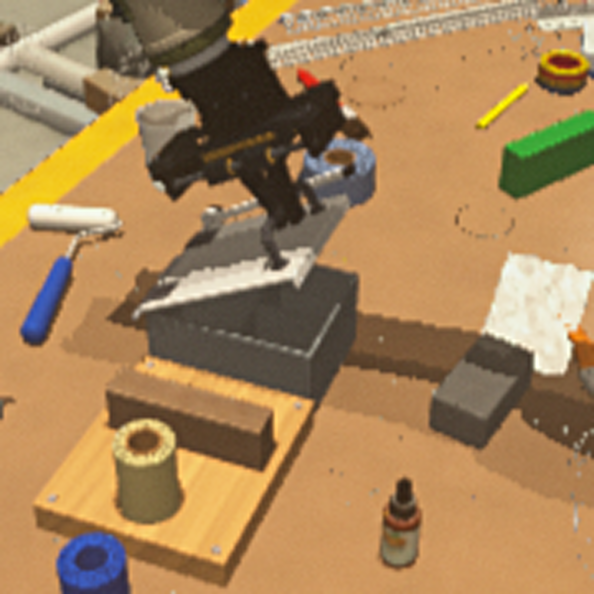

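View pics/t12.png

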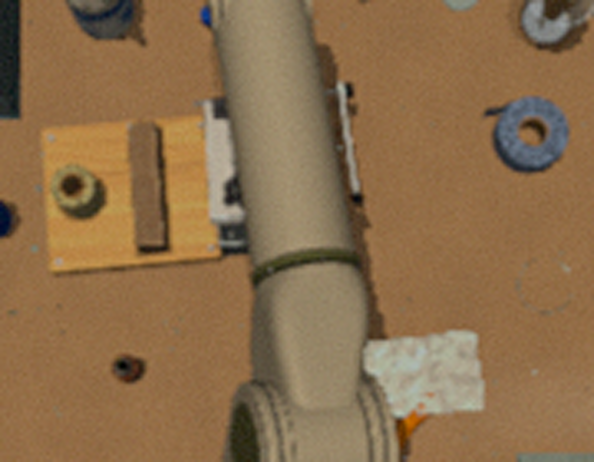

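View pics/w12.png

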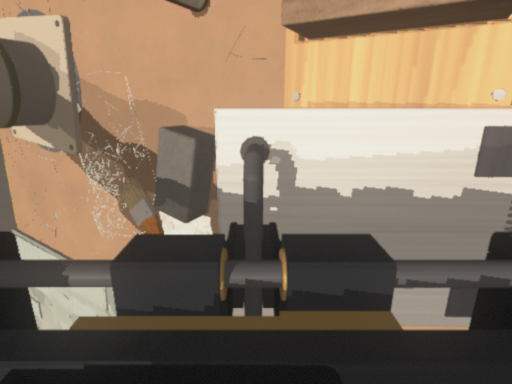

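The lid follows the gripper; in the side view the lid and pointer edges are nearly parallel. Joint 6 is near its limit, so I'll keep the tool tilt about as it is for the last few degrees and check the lid plane by depth.

```bash
cat > lidang.py <<'E'
from h import *
yaw=np.radians(5.5);bx=np.array([np.cos(yaw),np.sin(yaw)]);by=np.array([-bx[1],bx[0]])
def lidfit(c,th0,n):
    P=world(c);a=P[...,0]*bx[0]+P[...,1]*bx[1]-.718;b=P[...,0]*by[0]+P[...,1]*by[1]+.110;Z=P[...,2]-.094
    # distance from expected plane
    d=a*np.sin(th0)+Z*np.cos(th0); l=-a*np.cos(th0)+Z*np.sin(th0)
    m=np.isfinite(d)&(abs(d)<.02)&(l>.03)&(l<.18)&(abs(b)<.07)&(c['img'].min(-1)>60)
    A=np.c_[a[m],b[m],np.ones(m.sum())];z=Z[m]
    for i in range(4):
        k=np.linalg.lstsq(A,z,rcond=None)[0];e=z-A@k;g=abs(e)<max(2.5*e.std(),.0008);A,z=A[g],z[g]
    print(n,'n',len(z),'lid angle',np.arctan(-k[0]).round(4),'b slope',k[1].round(4),'std',e.std().round(5),'a rng',A[:,0].min().round(3),A[:,0].max().round(3))
def ptrfit(c,th0,n):
    P=world(c);a=P[...,0]*bx[0]+P[...,1]*bx[1]-.718;b=P[...,0]*by[0]+P[...,1]*by[1]+.110;Z=P[...,2]-.094
    d=a*np.sin(th0)+Z*np.cos(th0); l=-a*np.cos(th0)+Z*np.sin(th0)
    m=np.isfinite(d)&(abs(d)<.012)&(l>.03)&(l<.185)&(abs(b+.097)<.01)
    if m.sum()<15: print(n,'ptr n',m.sum());return
    A=np.c_[a[m],np.ones(m.sum())];z=Z[m]
    for i in range(3):
        k=np.linalg.lstsq(A,z,rcond=None)[0];e=z-A@k;g=abs(e)<2*e.std();A,z=A[g],z[g]
    print(n,'n',len(z),'ptr',np.arctan(-k[0]).round(4),'std',e.std().round(5))
if __name__=='__main__':
    import sys
    th=float(sys.argv[1])
    for n in ['wrist','side','top']:
        c=load(n) if len(sys.argv)>2 else cam(n); lidfit(c,th,n); ptrfit(c,.575,n)
E
python3 lidang.py 0.496 old
cat > tgt.py <<'E'
from h import *
import sys
th=float(sys.argv[1]);ti=np.radians(float(sys.argv[2]))
yaw=np.radians(5.5);b3=np.array([np.cos(yaw),np.sin(yaw),0]);y3=np.array([-np.sin(yaw),np.cos(yaw),0])
bar=np.array([.7252,-.0406,.094])+b3*(-.165*np.cos(th)+.04*np.sin(th))+np.array([0,0,.165*np.sin(th)+.04*np.cos(th)])
tz=R.from_rotvec(y3*ti).apply([0,0,-1])
go(bar+.011*tz,5.5,y3*ti)
E
python3 tgt.py 0.576 30.0
```

```text
wrist n 29965 lid angle 0.4917 b slope 0.0014 std 0.00068 a rng -0.157 -0.024
wrist ptr n 0
side n 569 lid angle 0.4923 b slope -0.002 std 0.00096 a rng -0.158 -0.026
side n 60 ptr 0.5711 std 0.0033
top n 182 lid angle 0.4766 b slope 0.0322 std 0.00325 a rng -0.158 -0.025
top n 43 ptr 0.5818 std 0.00306
t 19.82 p [ 0.5941 -0.0532  0.1982] xyz [  3.6   0.  -13.2] rot [-0.03 -0.45  0.02] F [-4.5 -0.1 -2.2] w 0.0083
```

Emit:
{"api": "apply_moves", "payload": {"increments": [{"grip": 255,"xyz": [1.2,0,-5],"rotation": [0,-0.2,0]},{"grip": 255,"xyz": [2.4,0,-10],"rotation": [0,-0.4,0]},{"grip": 255,"xyz": [3.8,0,-13.6],"rotation": [0,-0.4,0]},{"grip": 255,"xyz": [3.8,0,-13.6],"rotation": [0,-0.4,0]},{"grip": 255,"xyz": [3.8,0,-13.6],"rotation": [0,-0.4,0]}]}}

```text
time: 20.45
ee_pos: [0.6033, -0.0523, 0.2078]
eef_rot: [0.965, 0.047, -0.259, 0.012]
ft_force: [-6.9, -0.0, -1.1]
width: 0.0088
```

```bash
python3 st.py; python3 lidang.py .576; python3 tgt.py 0.579 30.0; python3 st.py
```

```text
t 20.45 bar [ 0.6088 -0.0518  0.2173] th 0.574 32.89 rad 0.17 y -0.0 tilt 30.09 F [-6.9 -0.  -1.1] T [-0.01  0.66 -0.05] w 0.0088
[ 0.239  0.757 -0.474  1.026  0.283  1.948 -0.075]
wrist n 27543 lid angle 0.5707 b slope 0.0014 std 0.0007 a rng -0.15 -0.023
wrist ptr n 0
side n 486 lid angle 0.569 b slope -0.0 std 0.00083 a rng -0.15 -0.024
side n 69 ptr 0.5724 std 0.00374
top n 162 lid angle 0.5648 b slope 0.0021 std 0.0031 a rng -0.149 -0.024
top n 38 ptr 0.5554 std 0.00205
t 20.6 p [ 0.6033 -0.0523  0.2078] xyz [ 0.5  0.  -0.8] rot [-0.03  0.09  0.03] F [-7.1 -0.3 -0.6] w 0.0084
t 20.6 bar [ 0.6087 -0.0518  0.2173] th 0.5738 32.88 rad 0.17 y 0.0 tilt 30.09 F [-7.1 -0.3 -0.6] T [-0.03  0.62 -0.07] w 0.0084
[ 0.239  0.757 -0.474  1.026  0.283  1.948 -0.075]
```

Emit:
{"api": "apply_moves", "payload": {"increments": [{"grip": 255,"xyz": [0.4,0,-1.0],"rotation": [0,0,0]},{"grip": 255,"xyz": [0.4,0,-1.0],"rotation": [0,0,0]},{"grip": 255,"xyz": [0.4,0,-1.0],"rotation": [0,0,0]},{"grip": 255,"xyz": [0.4,0,-1.0],"rotation": [0,0,0]}]}}

```text
time: 21.1
ee_pos: [0.6034, -0.0523, 0.2079]
eef_rot: [0.964, 0.047, -0.26, 0.012]
ft_force: [-6.4, -0.0, -1.4]
width: 0.0087
```

```bash
python3 st.py; python3 lidang.py .576; python3 lidang.py .576;  python3 st.py
python3 - <<'E'
from h import *
s=load('side')
cv2.imwrite('pics/s13.png',cv2.resize(s['img'][100:280,150:330],None,fx=3.3,fy=3.3,interpolation=cv2.INTER_CUBIC))
P=world(s);X,Y,Z=P[...,0],P[...,1],P[...,2]
for n,x,y,h in [('sand',.388,-.088,.048),('mesh',.696,-.39,.049),('roll',.608,.195,.105)]:
    m=np.isfinite(Z)&(np.hypot(X-x,Y-y)<.07)&(abs(Z-h)<.006)&~((n=='roll')&(np.hypot(X-x,Y-y)>.04))
    print(n,m.sum(),np.median(Z[m]),cv2.minAreaRect(P[m][:,:2].astype(np.float32)*1000)) if m.sum()>5 else print(n,m.sum())
E
```

```text
t 21.1 bar [ 0.6089 -0.0518  0.2175] th 0.575 32.94 rad 0.17 y 0.0 tilt 30.2 F [-6.4 -0.  -1.4] T [ 0.05  0.37 -0.04] w 0.0087
[ 0.238  0.759 -0.473  1.024  0.283  1.951 -0.075]
wrist n 27542 lid angle 0.5717 b slope 0.0016 std 0.00069 a rng -0.15 -0.023
wrist ptr n 0
side n 488 lid angle 0.5727 b slope -0.0009 std 0.00082 a rng -0.15 -0.024
side n 65 ptr 0.5689 std 0.00392
top n 166 lid angle 0.5637 b slope 0.0496 std 0.003 a rng -0.152 -0.024
top n 40 ptr 0.5801 std 0.00287
wrist n 27562 lid angle 0.5717 b slope 0.0015 std 0.0007 a rng -0.15 -0.023
wrist ptr n 0
side n 492 lid angle 0.5696 b slope -0.0023 std 0.00083 a rng -0.149 -0.024
side n 65 ptr 0.5711 std 0.00355
top n 160 lid angle 0.5761 b slope -0.0209 std 0.00314 a rng -0.149 -0.024
top n 38 ptr 0.5599 std 0.003
t 21.4 bar [ 0.6089 -0.0518  0.2174] th 0.5749 32.94 rad 0.17 y 0.0 tilt 30.2 F [-7.3 -0.9 -1.9] T [ 0.02  0.42 -0.03] w 0.0087
[ 0.238  0.759 -0.473  1.024  0.284  1.951 -0.075]
sand 461 0.04726457061025058 ((387.8804626464844, -88.1991195678711), (121.9167709350586, 64.21964263916016), 82.63304138183594)
mesh 178 0.04823299018127558 ((694.8242797851562, -389.4466247558594), (90.16033172607422, 94.88626098632812), 19.53609848022461)
roll 183 0.10338166260872785 ((607.4470825195312, 197.0958251953125), (53.34348678588867, 53.820068359375), 59.428131103515625)
```

View pics/s13.png

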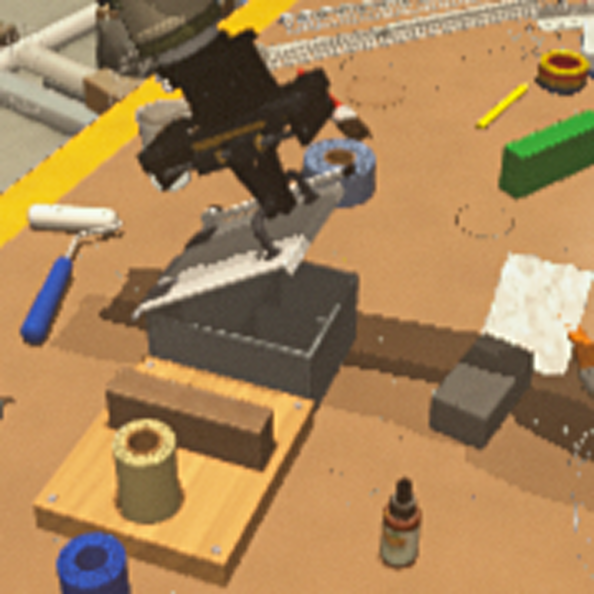

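```bash
python3 -c "
from bench import r
print(r.close_job())"
```

```text
the job is handed in; nothing more can be done
None
```

I finished the job and handed it in at about 21.4 s. The gripper is still holding the lid up by the handle; no verdict was reported.

- **Oak block:** it stands in the slot, upright. Its top read 0.077–0.079 m against the expected 0.078 m, with its length along the slot.
- **Masking roll:** it stands in the nest, upright. Its top read about 0.104–0.106 m against the expected 0.105 m. The lid was shut while I placed both pieces.
- **Lid:** I lifted it by the bar to 0.575 rad going by the arm's position. Depth images put it at 0.572 rad (wrist camera) and 0.570–0.573 rad (side camera). It showed no drift during the last 0.3 s of checks.
- **Pointer:** I did not touch it. It measured about 0.573–0.577 rad before the lift and 0.569–0.572 rad (side camera) after. The lid therefore matches it to about 0.005 rad.
- **Disagreement:** the top camera's lid and pointer angles scattered by up to about 0.02 rad because the arm blocks most of its view, so I gave them little weight.
- **Other objects:** the sanding block and mesh tape measured where they started. The dropper bottle, the green block and the blue roll look unmoved in the last pictures, but I did not measure them again.

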